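# Nip up the test cell's tapered plug

### The arm

A 7-joint arm with a two-finger parallel gripper is mounted at the origin on a cart in front of the work surface, level with it; the furniture and walls round the work are solid. World frame = base frame: x ahead of the robot, y to its left, z up, the work surface at z = 0. Lengths are in m, angles in rad, forces in N, time in s.
With the tool pointing down it reaches from about 0.4 to 0.875 m from the base axis. Payload 6.5 kg.
Tool frame: the origin (TCP) lies between the finger pads; the fingertips stand 14 mm ahead of it and the grasp point (between the pads) lies 5 mm behind it (manip.finger_overhang is the distance from the TCP to the fingertips, in m); z points along the fingers, y is the line along which they close (so a half turn about z gives the same grasp; the last joint's range is limited). The gripper opens to 88 mm and grips with 3 to 60 N. Pads are 18 mm wide; open, the fingers measure 123 mm over their backs; the gripper's body (75 mm by 187 mm) begins 45 mm behind the grasp point.
Start: joints at [1.237, 0.536, -0.004, 1.538, 0.003, 1.067, -0.071], TCP at [0.172, -0.627, 0.253] pointing down, gripper open.
Joint ranges: [-2.7, 2.7], [-0.37, 2.16], [-1.27, 1.26], [0.24, 2.4], [-1.31, 4.45], [0.19, 1.91], [-2.76, 2.76]. Speed limits (rad/s): [2.39, 2.39, 3.14, 3.14, 3.14, 3.14, 3.14].

### API

Orientations are given as a unit quaternion [w, x, y, z].
In Python, from cell import manip gives the robot as it stands.
- The arm moves only by the tool arm_command, never from a script. Its argument "deltas" is a list of rows, each a list of 2 entries, a list of its own where there are three numbers: the shift along the tool's x, y, z each as a share of 0.02 m, from -1 to 1, then the turn, a rotation vector about the tool's x, y, z each as a share of 90 degrees, from -1 to 1. A call has 1 to 5 rows; each row shifts and turns the commanded pose from where the row before left it, along the tool's axes as they then stand; what a row does not reach is not made up. A row lasts 1/12 s, in which the tool goes at most 41.7 mm and 7.16 degrees, less where a joint would pass 70% of its speed; a pose out of reach is approached as far as the arm can. A call with a number of a shift or a turn outside -1 to 1 is refused whole. A call with a gripper value outside its range is refused whole. "grip" is the finger opening in mm, from 0 to 88.1, set as the call begins (left out, the last holds). The fingers move at their own pace and stop on an object; "squeeze" is the grip in N (left out, the last holds). Time passes only in rows, so rows that do not move let the fingers close. It gives the time, the measured TCP pose, the force, the opening and the grip force at its end, in the units of the state.
- manip.read_state(): the state, without advancing time (a new reading comes with each control period).
- manip.capture(name): name is "scene" or "top"; returns a dict with "img" (384x512x3 uint8, red, green, blue), "mtx" (3x3 intrinsics, pixels), "distortion" ([k1, k2, p1, p2, k3] as OpenCV has them; the pictures are not rectified), "eye" and "orientation" of the camera in the world. Camera axes: x right, y down, z forward; pixel columns grow to the right and rows downward; lengths in m; the calibration is good to about 2 mm. A picture is of the moment at which its call begins. There is no depth.
- manip.sign_off(): hands the job in; it is judged then, once.
The state is a dict: "time": time; "qpos": joint angles; "joint_vel": joint speeds; "tau": joint torques, N m; "eef_pos": TCP position; "orientation": TCP orientation; "contact_force": force on the tool from outside, world axes, zero at the start; "ft_torque": the same for the moment, N m; "width": finger opening in m; "finger_force": force on a finger pad.
Only numpy, scipy, OpenCV 4.12 (cv2) and the standard library are available. Lean on these libraries where they do the work, as an engineer would, in place of code of your own. Each camera call takes 0.05 s, during which the arm holds its last target. There are 200 camera calls.

### The job

The wing plug of the square test cell has only been started by hand. Stand the cell square and flat between the two cheeks of the bench nest, in the middle of the slot, so that it cannot turn, let go of it, then take the plug by its wing and screw it in clockwise until the tapered thread goes properly snug, so that it stays tight when you let go, without forcing it far beyond that. Leave the cell standing in the nest and do not disturb the other things on the bench.

Things in the scene. Friction and masses are not known exactly. Their poses are not given: they have to be found in the camera images.
- cell: loose aluminium test cell, a plain square block 60 x 60 mm, 64 mm high, with a thin dark gasket line round it, about 0.6 kg; origin at the centre of its underside, z up, x and y square to its upright faces (all four faces alike, clean, and free to grip). A steel wing plug stands in the middle of its top and turns with it.
- plug_blade (a point): point on the plug's upright axis, in its wing, 23 mm above the cell's top (87 mm above its underside). The wing is an upright steel blade 52 mm long (x axis), 13 mm thick (y axis), 25 mm high, from 5 to 30 mm above the cell's top; below it a neck of 10 mm radius in a collar of 15.5 mm radius, 3 mm high. Both ends of the wing are alike.
- taper (a joint): how far the plug has been turned since its tapered thread began to bite, rad: 0 while it is loose, growing clockwise (from above). Loose, it runs with 0.12 N m of drag for 1.4 to 2.3 rad (it varies; no mark, no stop). Then it bites: turning takes 0.3 N m at once and 0.8 N m more for each further rad. Snug is 0.4 to 0.7 N m, where it stays when released; over 1 N m is forced.
- nest: bench nest fixed to the worktop: dark steel plate 90 (x) x 130 (y) x 6 mm with two upright aluminium cheeks 40 mm long (x), inner faces 32 mm either side of the centre in y (slot 64 mm wide, open at both x ends), upright to 36 mm above the worktop, then lips flared outward up to 45 mm. Origin at the centre of the plate's underside, x along the slot, z up.
- nest_floor (a point): centre of the slot's floor, on top of the nest's 6 mm plate, axes as the nest's; the cell stands here, its faces parallel to the cheeks, with 2 mm play on either side
- tape_roll: bystander: roll of brown tape lying flat, 70 mm across, 22 mm high; origin under its centre
- sample_tin: bystander: round white lidded tin, 58 mm across, 34 mm high; origin under its centre
- beaker: bystander: small glass beaker, 47 mm across, 59 mm high; origin under its centre
- stopper: bystander: red-brown rubber stopper, 31 mm across, 25 mm high; origin under its centre
- timer: bystander: flat white timer, 62 x 62 x 19 mm; origin under its centre
Not all that is in view belongs to the job. What is shaped like the cell but blue, green or yellow is not meant.

How it is judged:
By the outcome, as a careful person would: the job done as asked, in the order asked, and still so for the second after the job is handed in, with the robot touching nothing.
It also fails if it takes over 64 s, if anything falls off the work surface, if the arm or the gripper's body presses on something with over 40 N, if the wrist force passes 120 N, or if a joint passes its speed limit or range.

## Working session

There is one attempt and no reset: what is moved stays moved. The work goes in short steps, Python scripts to look and compute and a tool call to move; the robot and the scene stay as the last step left them, time stands still between calls to the robot, and variables do not carry over. Pictures are saved under pics/ and viewed, at most 10 in all, crops included, and the job is handed in when it is done.

Besides the shell and the picture viewer there is one more tool, called after ">>>" as name([rows], argument=value, ...), one row to a line, values as JSON. arm_command: Moves the arm, as the interface text tells. Its arguments: {"type":"object","properties":{"deltas":{"type":"array","items":{"type":"array"}},"grip":{"type":"number"},"squeeze":{"type":"number"}},"required":["deltas"]}

```bash
mkdir -p pics; ls; python3 - <<'E'
from cell import manip
import cv2,pickle
s=manip.read_state();print(s)
d={}
for n in("scene","top"):
    c=manip.capture(n);d[n]=c;cv2.imwrite(f"pics/{n}0.png",c["img"][:,:,::-1]);print(n,c["mtx"],c["distortion"],c["eye"],c["orientation"])
pickle.dump(d,open("cap0.pkl","wb"))
a=cv2.resize(cv2.imread("pics/top0.png"),(800,600));cv2.imwrite("pics/top0b.png",a)
a=cv2.resize(cv2.imread("pics/scene0.png"),(800,600));cv2.imwrite("pics/scene0b.png",a)
E
```

```text
pics
{'time': 0.0, 'qpos': array([ 1.23679435,  0.53719066, -0.00443137,  1.53883132,  0.00259686,
        1.06727621, -0.07118447]), 'joint_vel': array([-0.00082977,  0.00091165,  0.00163543,  0.00090043, -0.00101756,
       -0.00196057,  0.00011508]), 'tau': array([-8.85958380e-04, -5.70992446e+01,  9.90506485e-01, -2.51602006e+01,
       -5.62941330e-02,  1.79151638e-02,  1.46090242e-04]), 'eef_pos': array([ 0.17183067, -0.62628658,  0.25183954]), 'orientation': array([-8.31594105e-04,  9.91042976e-01,  1.33540622e-01, -1.75464722e-04]), 'contact_force': array([ 0.24441337, -0.07968047,  0.42946022]), 'ft_torque': array([ 0.00066046, -0.00624936, -0.05157985]), 'finger_force': 0.0, 'width': 0.08819897509873616}
scene [[355.73047647   0.         258.0107147 ]
 [  0.         355.73047647 186.49522607]
 [  0.           0.           1.        ]] [-0.03237596  0.          0.          0.          0.        ] [-0.19218709  0.38113148  0.53641181] [ 0.25489397 -0.42397171  0.74443085 -0.44844148]
top [[381.01492067   0.         258.43698735]
 [  0.         381.01492067 196.04056019]
 [  0.           0.           1.        ]] [-0.10146187  0.          0.          0.          0.        ] [ 0.44462114 -0.05277038  1.14341339] [ 0.02410765 -0.70484212  0.70852423 -0.0246944 ]
```

View pics/top0b.png

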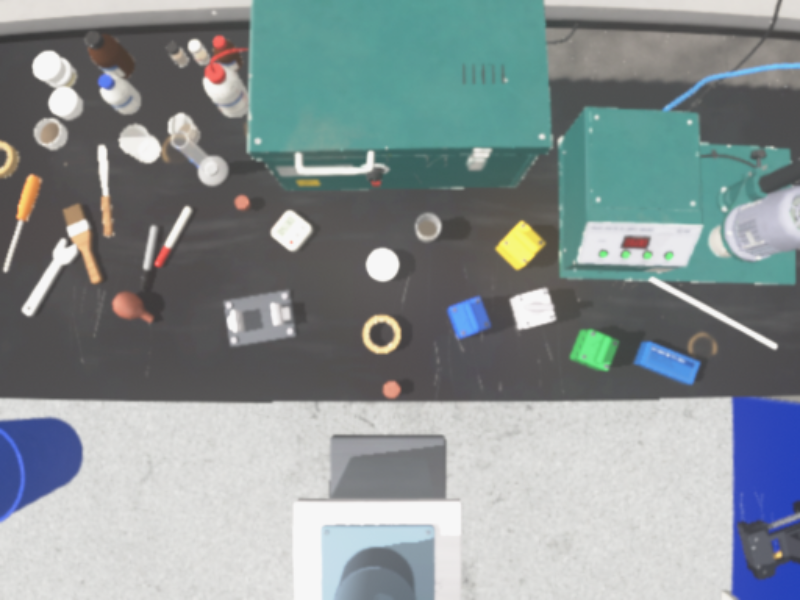

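View pics/scene0b.png

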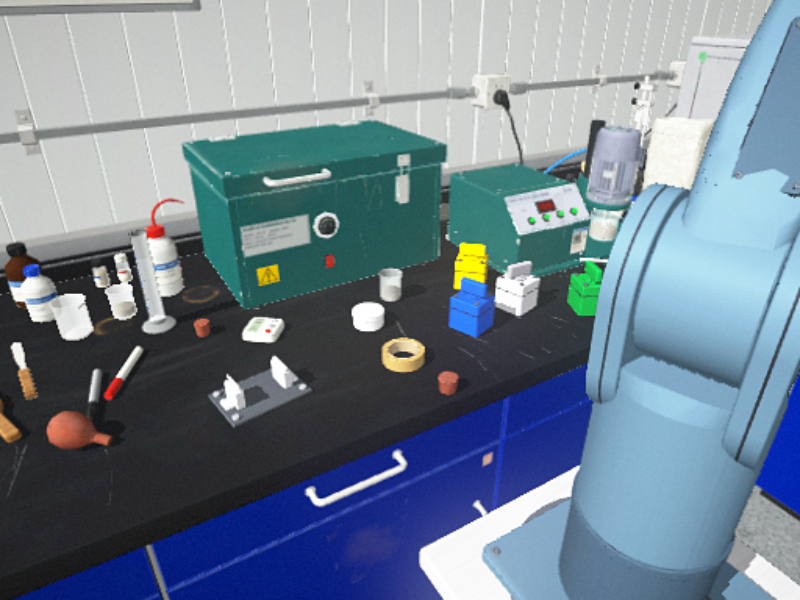

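The four cell-like blocks in the top view (800x600) are blue (468,317), yellow (520,245), green (594,350) and bare aluminium (533,309). Only the aluminium one fits the description. The nest is at (260,318). I'll confirm both in enlarged crops.

```bash
python3 - <<'E'
import cv2,numpy as np
a=cv2.imread("pics/top0.png");s=cv2.imread("pics/scene0.png")
f=lambda i,x,y,w,h,k:cv2.resize(i[y:y+h,x:x+w],None,fx=k,fy=k,interpolation=cv2.INTER_CUBIC)
# top cell crop origin (318,175), nest crop origin (136,178)
p=np.hstack([f(a,318,175,50,50,8),f(a,136,178,60,50,8)[:, :400]])
cv2.imwrite("pics/c1.png",np.vstack([f(a,318,175,50,37,8)[:296,:400],f(a,141,180,50,37,8)[:296,:400]]) if 0 else np.hstack([p]))
q=np.hstack([f(s,300,160,50,50,8),f(s,130,220,75,75,400/75.)])
cv2.imwrite("pics/c2.png",q)
E
```

```text
(no output)
```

View pics/c1.png

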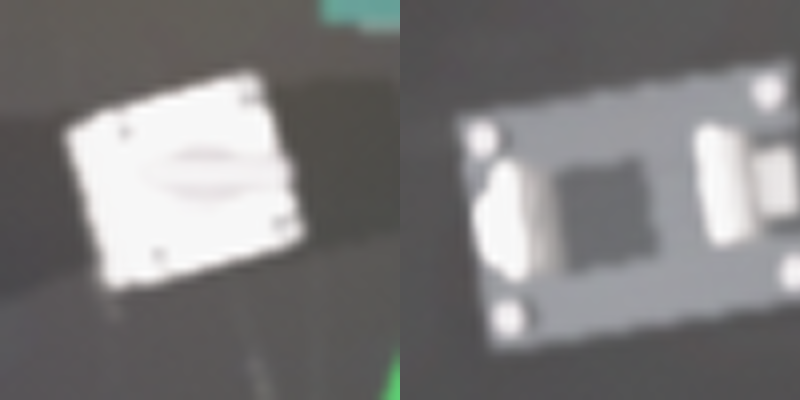

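View pics/c2.png

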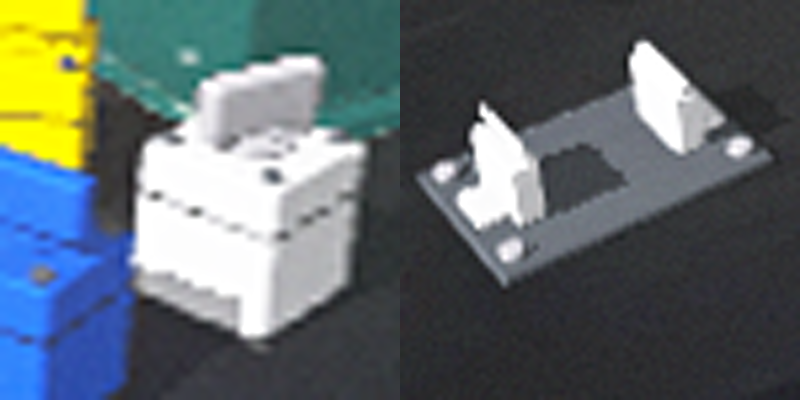

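The crops confirm the bare aluminium cell with its wing, and the nest with its open slot. Next I'll fit poses from picked corners in both views and overlay them.

```bash
cat > h.py <<'E'
import numpy as np,cv2,pickle
from scipy.spatial.transform import Rotation as R
from scipy.optimize import least_squares
def proj(c,P):
    q=np.asarray(c["orientation"]);r=R.from_quat(q[[1,2,3,0]]).as_matrix().T
    return cv2.projectPoints(np.asarray(P,float),cv2.Rodrigues(r)[0],-r@np.asarray(c["eye"]),np.asarray(c["mtx"]),np.asarray(c["distortion"]))[0][:,0]
def place(p,P):
    P=np.asarray(P,float);return P@R.from_euler('z',p[2]).as_matrix().T+[p[0],p[1],p[3] if len(p)>3 else 0]
def fit(obs,p0): # obs: list of (cam, localpts, pixels)
    f=lambda p:np.concatenate([(proj(c,place(p,P))-u).ravel() for c,P,u in obs])
    s=least_squares(f,p0,loss='soft_l1');return s.x,f(s.x)
def box(x,y,z0,z1):return [[a*x,b*y,z] for z in(z0,z1) for a,b in((1,1),(1,-1),(-1,-1),(-1,1))]
def draw(img,c,pts,col,k,o):
    u=((proj(c,pts)-o+.5)*k-.5);u=(u*16).astype(int)
    for i in range(4):
        for a,b in((i,(i+1)%4),(4+i,4+(i+1)%4),(i,i+4)):cv2.line(img,tuple(map(int,u[a])),tuple(map(int,u[b])),col,1,cv2.LINE_AA,4)
E
cat > fit0.py <<'E'
from h import *
d=pickle.load(open("cap0.pkl","rb"));T,S=d["top"],d["scene"]
px=lambda L,k,o:(np.array(L)+.5)/k-.5+o
C=box(.03,.03,0,.064)  # order (+,+),(+,-),(-,-),(-,+); +y = image left
obs=[(T,[C[4],C[5],C[6]],px([(104,116),(255,72),(303,237)],8,(318,175))),(T,[C[0],C[3]],px([(65,130),(107,288)],8,(318,175))),
 (S,[C[7],C[6],C[4],C[5],C[3],C[2],C[0]],px([(275,195),(362,150),(0,0),(0,0),(262,340),(352,290),(0,0)],8,(300,160)))]
# scene: nearest vertical edge (~275,195)->(262,340) is the (-x,+y) corner; right edge is (-x,-y); left edge is (+x,+y)
obs[2]=(S,[C[7],C[6],C[4],C[3],C[2],C[0]],px([(278,192),(362,148),(142,150),(262,340),(350,288),(137,285)],8,(300,160)))
c,e=fit(obs,[.6,-.2,-.28]);print("cell",c,np.abs(e).max(),np.round(e,1))
N=box(.045,.065,0,.006)
k=400/75
obs=[(T,[N[4],N[7]],px([(58,115),(92,350)],8,(136,178))),(T,[N[5],N[6]],np.array([[290,289],[297,338]])*.64-.2),
 (S,[N[4],N[7],N[6]],px([(15,178),(105,280),(375,155)],k,(130,220)))]
n,e=fit(obs,[.55,.3,0]);print("nest",n,np.round(e,1))
W=box(.026,.0065,.069,.094)
w=[c[0],c[1],np.radians(88)]
pickle.dump((c,n),open("p.pkl","wb"))
out=[]
for cam,name,oc,on,kk in((T,"top",(318,175),(134,178),8),(S,"scene",(300,160),(130,215),5)):
    i=cv2.imread(f"pics/{name}0.png");r=[]
    for o in(oc,on):
        m=400//kk*0+int(400/kk);h=int(300/kk)if 0 else int(296/kk)+ (0)
        q=cv2.resize(i[o[1]:o[1]+h,o[0]:o[0]+m],None,fx=kk,fy=kk,interpolation=cv2.INTER_CUBIC)
        draw(q,cam,place(c,C),(0,0,255),kk,o);draw(q,cam,place(w,W),(255,0,0),kk,o);draw(q,cam,place(n,N),(0,255,0),kk,o)
        for sg in(1,-1):
            B=np.array(box(.02,.004,.006,.036));B[:,1]+=sg*.036;draw(q,cam,place(n,B),(0,0,255),kk,o)
        r.append(q)
    h=min(x.shape[0] for x in r);out.append(np.hstack([x[:h] for x in r]))
w=min(x.shape[1] for x in out);cv2.imwrite("pics/ov.png",np.vstack([x[:,:w] for x in out]))
E
python3 fit0.py
```

```text
cell [ 0.51572066 -0.29479952  0.25924466] 1.3099497058046836 [-0.6  0.4  0.5  0.5  0.3  0.   0.3  0.5  0.5 -0.1 -0.2 -0.1  0.5 -1.2
 -0.2 -1.3 -0.4  0.5 -0.4 -0.  -1.2  0.5]
nest [0.50126487 0.22345395 0.15654681] [ 0.3  0.6  0.2  0.7 -0.2  0.9 -0.2 -0.9  0.2 -1.1 -0.4 -0.3 -0.3 -0.2]
```

View pics/ov.png

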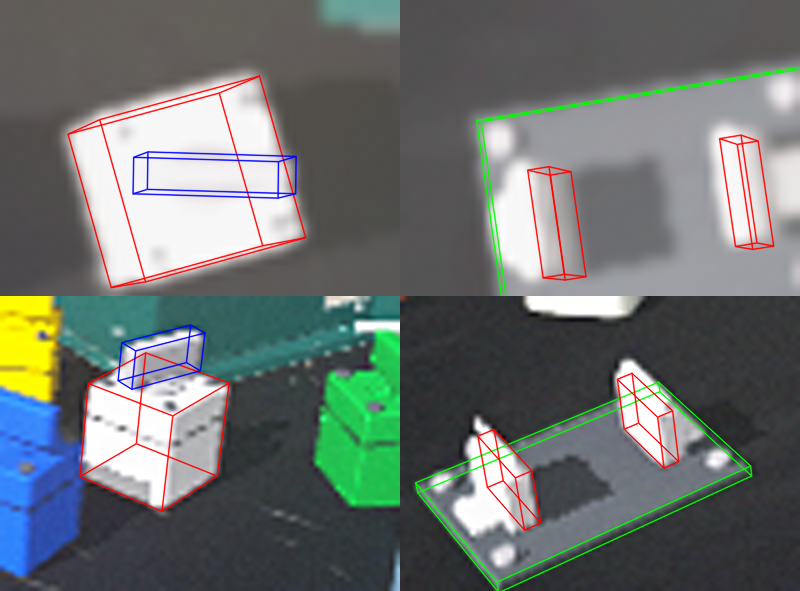

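The cell overlay fits well, with the wing lying about along world y. The nest cheeks look 3–7 mm off in the top view, so I'll refine both with edge matching.

```bash
cat > ref.py <<'E'
from h import *
from scipy.ndimage import map_coordinates
d=pickle.load(open("cap0.pkl","rb"));T,S=d["top"],d["scene"]
def refine(p,sets,col=None,rng=3.5,it=8):
    for _ in range(it):
        A=[];B=[];st={}
        for cam,nm,edges in sets:
            g=cam["img"].astype(float).mean(2)
            for ei,(a,b) in enumerate(edges):
                t=np.linspace(.08,.92,25)[:,None];L=np.array(a)*(1-t)+np.array(b)*t
                f=lambda p:proj(cam,place(p,L))
                u=f(p);tan=u[-1]-u[0];tan/=np.hypot(*tan);n=np.array([-tan[1],tan[0]])
                ctr=proj(cam,place(p,[[0,0,L[0,2]]]))[0]
                if (u.mean(0)-ctr)@n<0:n=-n   # outward
                s=np.arange(-rng,rng+.01,.1);q=u[:,None]+s[None,:,None]*n
                I=map_coordinates(g,[q[...,1],q[...,0]],order=1)
                G=-(I[:,6:]-I[:,:-6]);k=G.argmax(1);off=s[3:-3][k];ok=G.max(1)>12
                if ok.sum()<6:continue
                m=np.median(off[ok]);ok&=abs(off-m)<.8
                J=np.stack([((f(p+dp)-u)@n)/1e-4 for dp in np.eye(3)*1e-4],1)
                A.append(J[ok]);B.append(off[ok]);st[nm,ei]=(round(off[ok].mean(),2),int(ok.sum()))
        p=p+np.clip(np.linalg.lstsq(np.vstack(A),np.hstack(B),rcond=None)[0],-.01,.01)*np.array([1,1,1])
    return p,st
c,n=pickle.load(open("p.pkl","rb"))
N=box(.045,.065,0,.006);C=box(.03,.03,0,.064)
E=lambda V,L:[(V[a],V[b]) for a,b in L]
nt=(T,"top",E(N,[(4,5),(5,6),(6,7),(3,0)]));ns=(S,"sc",E(N,[(4,5),(5,6),(7,4),(2,3)]))
ct=(T,"top",E(C,[(4,5),(5,6),(0,3)]));cs=(S,"sc",E(C,[(7,3),(6,2),(4,0),(2,3),(0,3)][1:]))
for nm,p,a in(("nest",n,(nt,ns)),("cell",c,(ct,cs))):
    for ss in(a[:1],a[1:],a):
        r,st=refine(p,ss);print(nm,[x[1] for x in ss],np.round(r,4),st)
E
python3 ref.py
```

```text
nest ['top'] [0.5024 0.2277 0.1627] {('top', 0): (np.float64(0.2), 22), ('top', 1): (np.float64(-0.79), 17), ('top', 2): (np.float64(0.2), 22), ('top', 3): (np.float64(-0.61), 22)}
nest ['sc'] [0.5035 0.2262 0.1539] {('sc', 0): (np.float64(-1.06), 16), ('sc', 1): (np.float64(-0.13), 21), ('sc', 2): (np.float64(-0.17), 13), ('sc', 3): (np.float64(-0.7), 23)}
nest ['top', 'sc'] [0.503  0.2269 0.1551] {('top', 0): (np.float64(0.14), 21), ('top', 1): (np.float64(-1.06), 17), ('top', 2): (np.float64(0.36), 23), ('top', 3): (np.float64(-0.32), 22), ('sc', 0): (np.float64(-0.86), 17), ('sc', 1): (np.float64(0.13), 21), ('sc', 2): (np.float64(-0.5), 14), ('sc', 3): (np.float64(-0.77), 23)}
cell ['top'] [ 0.5179 -0.2938  0.2661] {('top', 0): (np.float64(0.0), 25), ('top', 1): (np.float64(0.04), 25), ('top', 2): (np.float64(0.07), 25)}
cell ['sc'] [ 0.5173 -0.2963  0.281 ] {('sc', 0): (np.float64(-0.03), 24), ('sc', 1): (np.float64(-0.05), 22), ('sc', 2): (np.float64(-0.03), 25), ('sc', 3): (np.float64(0.04), 24)}
cell ['top', 'sc'] [ 0.517  -0.2948  0.2647] {('top', 0): (np.float64(0.43), 25), ('top', 1): (np.float64(-0.13), 25), ('top', 2): (np.float64(0.28), 25), ('sc', 0): (np.float64(0.2), 24), ('sc', 1): (np.float64(-0.39), 22), ('sc', 2): (np.float64(-0.02), 25), ('sc', 3): (np.float64(-0.23), 24)}
```

```bash
cat > plan.py <<'E'
# plan.py x y z yawdeg [tool-y direction] -> rows in tool axes
import sys,numpy as np
from scipy.spatial.transform import Rotation as R
from cell import manip
def plan(x,y,z,yaw,vmax=.98):
    s=manip.read_state();q=np.array(s["orientation"]);r=R.from_quat(q[[1,2,3,0]]);p=np.array(s["eef_pos"])
    a=np.radians(yaw);yy=np.array([np.cos(a),np.sin(a),0]);zz=np.array([0,0,-1.]);t=R.from_matrix(np.stack([np.cross(yy,zz),yy,zz],1))
    w=(r.inv()*t).as_rotvec();d=np.array([x,y,z])-p
    y0=r.as_matrix()[:,1]
    print("t",round(s["time"],2),"pos",p.round(4),"yaw",np.degrees(np.arctan2(y0[1],y0[0])).round(2),"tilt",np.degrees(w[:2]).round(2),"F",s["contact_force"].round(1),"M",s["ft_torque"].round(2),"w",round(s["width"]*1e3,1),s["finger_force"].round(1),"q",s["qpos"].round(2))
    n=max(1,int(np.ceil(max(np.linalg.norm(d)/.02/vmax,np.degrees(np.linalg.norm(w))/7.1))))
    for i in range(n):
        l=r.inv().apply(d/n)/.02;print(i,[l.round(2).tolist(),(np.degrees(w)/n/90).round(3).tolist()]);r=r*R.from_rotvec(w/n)
if __name__=="__main__":plan(*map(float,sys.argv[1:]))
E
python3 plan.py .517 -.295 .2 15.2
```

```text
Traceback (most recent call last):
  File "plan.py", line 14, in <module>
    if __name__=="__main__":plan(*map(float,sys.argv[1:]))
                            ~~~~^^^^^^^^^^^^^^^^^^^^^^^^^^
  File "plan.py", line 10, in plan
    print("t",round(s["time"],2),"pos",p.round(4),"yaw",np.degrees(np.arctan2(y0[1],y0[0])).round(2),"tilt",np.degrees(w[:2]).round(2),"F",s["contact_force"].round(1),"M",s["ft_torque"].round(2),"w",round(s["width"]*1e3,1),s["finger_force"].round(1),"q",s["qpos"].round(2))
                                                                                                                                                                                                                               ^^^^^^^^^^^^^^^^^^^^^^^
AttributeError: 'float' object has no attribute 'round'
```

```bash
sed -i 's/s\["finger_force"\].round(1)/round(s["finger_force"],1)/' plan.py; python3 plan.py .517 -.295 .2 15.2
```

```text
t 0.1 pos [ 0.1718 -0.6264  0.2519] yaw -74.65 tilt [-0.08 -0.06] F [-0.5  0.9  0. ] M [-0.    0.    0.03] w 88.2 0.0 q [ 1.24  0.54 -0.    1.54  0.    1.07 -0.07]
0 [[0.84, -0.46, 0.1], [-0.0, -0.0, -0.04]]
1 [[0.87, -0.4, 0.1], [-0.0, -0.0, -0.04]]
2 [[0.89, -0.35, 0.1], [-0.0, -0.0, -0.04]]
3 [[0.91, -0.29, 0.1], [-0.0, -0.0, -0.04]]
4 [[0.93, -0.23, 0.1], [-0.0, -0.0, -0.04]]
5 [[0.94, -0.17, 0.1], [-0.0, -0.0, -0.04]]
6 [[0.95, -0.12, 0.1], [-0.0, -0.0, -0.04]]
7 [[0.96, -0.06, 0.1], [-0.0, -0.0, -0.04]]
8 [[0.96, 0.0, 0.1], [-0.0, -0.0, -0.04]]
9 [[0.95, 0.06, 0.1], [-0.0, -0.0, -0.04]]
10 [[0.95, 0.12, 0.1], [-0.0, -0.0, -0.04]]
11 [[0.94, 0.18, 0.1], [-0.0, -0.0, -0.04]]
12 [[0.93, 0.24, 0.1], [-0.0, -0.0, -0.04]]
13 [[0.91, 0.3, 0.1], [-0.0, -0.0, -0.04]]
14 [[0.89, 0.36, 0.1], [-0.0, -0.0, -0.04]]
15 [[0.86, 0.41, 0.1], [-0.0, -0.0, -0.04]]
16 [[0.84, 0.46, 0.1], [-0.0, -0.0, -0.04]]
17 [[0.81, 0.52, 0.1], [-0.0, -0.0, -0.04]]
18 [[0.77, 0.57, 0.1], [-0.0, -0.0, -0.04]]
19 [[0.74, 0.61, 0.1], [-0.0, -0.0, -0.04]]
20 [[0.7, 0.66, 0.1], [-0.0, -0.0, -0.04]]
21 [[0.65, 0.7, 0.1], [-0.0, -0.0, -0.04]]
22 [[0.61, 0.74, 0.1], [-0.0, -0.0, -0.04]]
23 [[0.56, 0.78, 0.1], [-0.0, -0.0, -0.04]]
24 [[0.51, 0.81, 0.1], [-0.0, -0.0, -0.04]]
```

>>> arm_command([
  [[0.84, -0.46, 0.1], [0, 0, -0.04]],
  [[0.87, -0.4, 0.1], [0, 0, -0.04]],
  [[0.89, -0.35, 0.1], [0, 0, -0.04]],
  [[0.91, -0.29, 0.1], [0, 0, -0.04]],
  [[0.93, -0.23, 0.1], [0, 0, -0.04]],
], grip=88)

```text
time: 0.52
eef_pos: [0.2415, -0.5596, 0.2422]
orientation: [-0.0, 0.957, 0.289, -0.0]
contact_force: [-0.1, 0.3, -0.7]
width: 0.0881
finger_force: 0.0
```

>>> arm_command([
  [[0.94, -0.17, 0.1], [0, 0, -0.04]],
  [[0.95, -0.12, 0.1], [0, 0, -0.04]],
  [[0.96, -0.06, 0.1], [0, 0, -0.04]],
  [[0.96, 0, 0.1], [0, 0, -0.04]],
  [[0.95, 0.06, 0.1], [0, 0, -0.04]],
])

```text
time: 0.93
eef_pos: [0.3112, -0.4927, 0.2325]
orientation: [0.0, 0.9, 0.436, 0.0]
contact_force: [-0.3, -0.2, -0.3]
width: 0.0882
finger_force: 0.0
```

>>> arm_command([
  [[0.95, 0.12, 0.1], [0, 0, -0.04]],
  [[0.94, 0.18, 0.1], [0, 0, -0.04]],
  [[0.93, 0.24, 0.1], [0, 0, -0.04]],
  [[0.91, 0.3, 0.1], [0, 0, -0.04]],
  [[0.89, 0.36, 0.1], [0, 0, -0.04]],
])

```text
time: 1.35
eef_pos: [0.3802, -0.4261, 0.2225]
orientation: [0.0, 0.821, 0.571, -0.0]
contact_force: [0.8, 0.0, 0.7]
width: 0.0883
finger_force: 0.0
```

>>> arm_command([
  [[0.86, 0.41, 0.1], [0, 0, -0.04]],
  [[0.84, 0.46, 0.1], [0, 0, -0.04]],
  [[0.81, 0.52, 0.1], [0, 0, -0.04]],
  [[0.77, 0.57, 0.1], [0, 0, -0.04]],
  [[0.74, 0.61, 0.1], [0, 0, -0.04]],
])

```text
time: 1.77
eef_pos: [0.4491, -0.3596, 0.2125]
orientation: [0.0, 0.721, 0.693, -0.0]
contact_force: [0.2, 0.8, -0.6]
width: 0.0882
finger_force: 0.0
```

>>> arm_command([
  [[0.7, 0.66, 0.1], [0, 0, -0.04]],
  [[0.65, 0.7, 0.1], [0, 0, -0.04]],
  [[0.61, 0.74, 0.1], [0, 0, -0.04]],
  [[0.56, 0.78, 0.1], [0, 0, -0.04]],
  [[0.51, 0.81, 0.1], [0, 0, -0.04]],
])

```text
time: 2.18
eef_pos: [0.5182, -0.293, 0.2025]
orientation: [0.0, 0.604, 0.797, 0.0]
contact_force: [-0.4, -0.4, -0.6]
width: 0.088
finger_force: 0.0
```

>>> arm_command([
  [[0, 0, 0], [0, 0, 0]],
  [[0, 0, 0], [0, 0, 0]],
  [[0, 0, 0], [0, 0, 0]],
])

```text
time: 2.43
eef_pos: [0.5164, -0.2951, 0.2025]
orientation: [-0.0, 0.607, 0.795, -0.0]
contact_force: [-0.6, -1.1, 0.3]
width: 0.0879
finger_force: 0.0
```

```bash
python3 plan.py .517 -.295 .051 15.2
```

```text
t 2.43 pos [ 0.5164 -0.2951  0.2025] yaw 15.3 tilt [-0.06  0.02] F [-0.6 -1.1  0.3] M [-0.04 -0.09 -0.03] w 87.9 0.0 q [ 0.77  0.54 -0.45  1.71  0.28  0.95  0.48]
0 [[-0.0, 0.0, 0.95], [-0.0, 0.0, 0.0]]
1 [[-0.0, 0.0, 0.95], [-0.0, 0.0, 0.0]]
2 [[-0.0, 0.0, 0.95], [-0.0, 0.0, 0.0]]
3 [[-0.0, 0.0, 0.95], [-0.0, 0.0, 0.0]]
4 [[-0.0, 0.0, 0.95], [-0.0, 0.0, 0.0]]
5 [[-0.0, 0.0, 0.95], [-0.0, 0.0, 0.0]]
6 [[-0.0, 0.0, 0.95], [-0.0, 0.0, 0.0]]
7 [[-0.0, 0.0, 0.95], [-0.0, 0.0, 0.0]]
```

>>> arm_command([
  [[0, 0, 0.95], [0, 0, 0]],
  [[0, 0, 0.95], [0, 0, 0]],
  [[0, 0, 0.95], [0, 0, 0]],
  [[0, 0, 0.95], [0, 0, 0]],
])

```text
time: 2.77
eef_pos: [0.5158, -0.2961, 0.1261]
orientation: [0.0, 0.607, 0.794, -0.001]
contact_force: [-0.4, -0.3, -0.2]
width: 0.0882
finger_force: 0.0
```

>>> arm_command([
  [[0, 0, 0.95], [0, 0, 0]],
  [[0, 0, 0.95], [0, 0, 0]],
  [[0, 0, 0.95], [0, 0, 0]],
  [[0, 0, 0.95], [0, 0, 0]],
  [[0, 0, 0], [0, 0, 0]],
])

```text
time: 3.18
eef_pos: [0.5136, -0.2949, 0.0475]
orientation: [-0.003, 0.607, 0.795, -0.001]
contact_force: [-0.9, 1.0, -0.0]
width: 0.088
finger_force: 0.0
```

```bash
python3 plan.py .517 -.295 .051 15.2; python3 - <<'E'
from cell import manip
import cv2,numpy as np
a=manip.capture("top")["img"][:,:,::-1];b=manip.capture("scene")["img"][:,:,::-1]
f=lambda i,x,y:cv2.resize(i[y:y+80,x:x+80],(400,400),interpolation=cv2.INTER_CUBIC)
cv2.imwrite("pics/g1.png",np.hstack([f(a,300,160),f(b,285,145)]))
E
```

```text
t 3.18 pos [ 0.5136 -0.2949  0.0475] yaw 15.23 tilt [-0.29 -0.16] F [-0.9  1.  -0. ] M [-0.02 -0.05 -0.01] w 88.0 0.0 q [ 0.71  0.76 -0.36  1.78  0.4   0.68  0.39]
0 [[-0.05, 0.16, -0.18], [-0.003, -0.002, 0.0]]
```

View pics/g1.png

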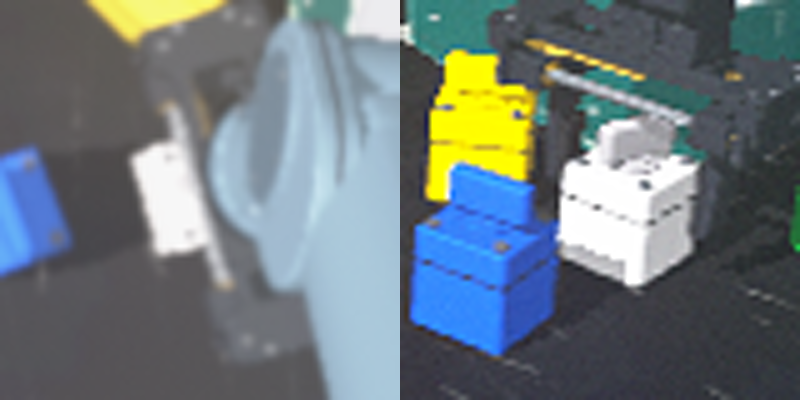

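The picture shows the fingers straddling the cell at its ±x faces, clear of the blue and yellow blocks. I'll trim up about 4 mm and close.

>>> arm_command([
  [[0, 0.12, -0.2], [0, 0, 0]],
  [[0, 0, 0], [0, 0, 0]],
  [[0, 0, 0], [0, 0, 0]],
])

```text
time: 3.53
eef_pos: [0.5203, -0.2944, 0.0564]
orientation: [0.001, 0.606, 0.795, 0.0]
contact_force: [0.4, -0.3, -0.2]
width: 0.0875
finger_force: 0.0
```

>>> arm_command([
  [[0, 0, 0], [0, 0, 0]],
  [[0, 0, 0], [0, 0, 0]],
  [[0, 0, 0], [0, 0, 0]],
  [[0, 0, 0], [0, 0, 0]],
  [[0, 0, 0], [0, 0, 0]],
], grip=50, squeeze=30)

```text
time: 3.95
eef_pos: [0.5171, -0.2945, 0.0545]
orientation: [-0.001, 0.607, 0.795, -0.001]
contact_force: [-5.8, -0.5, 4.8]
width: 0.0597
finger_force: 30.0
```

>>> arm_command([
  [[0, 0, 0], [0, 0, 0]],
  [[0, 0, 0], [0, 0, 0]],
  [[0, 0, 0], [0, 0, 0]],
  [[0, 0, 0], [0, 0, 0]],
  [[0, 0, 0], [0, 0, 0]],
])

```text
time: 4.37
eef_pos: [0.5171, -0.2946, 0.0545]
orientation: [-0.001, 0.607, 0.795, -0.001]
contact_force: [-4.6, -0.6, 4.3]
width: 0.0597
finger_force: 30.0
```

```bash
python3 plan.py .517 -.295 .151 15.2
```

```text
t 4.37 pos [ 0.5171 -0.2946  0.0545] yaw 15.29 tilt [-0.23 -0.03] F [-4.6 -0.6  4.3] M [-0.29  1.09  0.03] w 59.7 30.0 q [ 0.71  0.75 -0.36  1.78  0.39  0.69  0.39]
0 [[-0.0, -0.01, -0.96], [-0.001, -0.0, 0.0]]
1 [[-0.0, -0.0, -0.96], [-0.001, -0.0, 0.0]]
2 [[-0.0, -0.0, -0.96], [-0.001, -0.0, 0.0]]
3 [[-0.0, -0.0, -0.96], [-0.001, -0.0, 0.0]]
4 [[-0.0, -0.0, -0.96], [-0.001, -0.0, 0.0]]
```

>>> arm_command([
  [[0, 0, -0.5], [0, 0, 0]],
  [[0, 0, -0.95], [0, 0, 0]],
  [[0, 0, -0.95], [0, 0, 0]],
  [[0, 0, -0.95], [0, 0, 0]],
  [[0, 0, -0.95], [0, 0, 0]],
], squeeze=40)

```text
time: 4.78
eef_pos: [0.5182, -0.293, 0.1407]
orientation: [-0.001, 0.606, 0.795, 0.0]
contact_force: [0.1, -0.9, -9.5]
width: 0.0593
finger_force: 40.0
```

>>> arm_command([
  [[0, 0, -0.95], [0, 0, 0]],
  [[0, 0, -0.7], [0, 0, 0]],
  [[0, 0, 0], [0, 0, 0]],
  [[0, 0, 0], [0, 0, 0]],
])

```text
time: 5.12
eef_pos: [0.5188, -0.2935, 0.1735]
orientation: [-0.0, 0.606, 0.795, 0.0]
contact_force: [-0.0, -0.0, -9.7]
width: 0.0593
finger_force: 40.0
```

```bash
python3 plan.py .503 .227 .18 9.0
```

```text
t 5.12 pos [ 0.5188 -0.2935  0.1735] yaw 15.36 tilt [-0.   -0.01] F [-0.  -0.  -9.7] M [-0.07 -0.09  0.03] w 59.3 40.0 q [ 0.76  0.58 -0.44  1.73  0.3   0.9   0.46]
0 [[0.94, 0.23, -0.01], [-0.0, -0.0, 0.003]]
1 [[0.94, 0.22, -0.01], [-0.0, -0.0, 0.003]]
2 [[0.94, 0.22, -0.01], [-0.0, -0.0, 0.003]]
3 [[0.94, 0.22, -0.01], [-0.0, -0.0, 0.003]]
4 [[0.94, 0.21, -0.01], [-0.0, -0.0, 0.003]]
5 [[0.94, 0.21, -0.01], [-0.0, -0.0, 0.003]]
6 [[0.94, 0.2, -0.01], [-0.0, -0.0, 0.003]]
7 [[0.94, 0.2, -0.01], [-0.0, -0.0, 0.003]]
8 [[0.94, 0.2, -0.01], [-0.0, -0.0, 0.003]]
9 [[0.95, 0.19, -0.01], [-0.0, -0.0, 0.003]]
10 [[0.95, 0.19, -0.01], [-0.0, -0.0, 0.003]]
11 [[0.95, 0.18, -0.01], [-0.0, -0.0, 0.003]]
12 [[0.95, 0.18, -0.01], [-0.0, -0.0, 0.003]]
13 [[0.95, 0.18, -0.01], [-0.0, -0.0, 0.003]]
14 [[0.95, 0.17, -0.01], [-0.0, -0.0, 0.003]]
15 [[0.95, 0.17, -0.01], [-0.0, -0.0, 0.003]]
16 [[0.95, 0.16, -0.01], [-0.0, -0.0, 0.003]]
17 [[0.95, 0.16, -0.01], [-0.0, -0.0, 0.003]]
18 [[0.95, 0.16, -0.01], [-0.0, -0.0, 0.003]]
19 [[0.95, 0.15, -0.01], [-0.0, -0.0, 0.003]]
20 [[0.95, 0.15, -0.01], [-0.0, -0.0, 0.003]]
21 [[0.95, 0.15, -0.01], [-0.0, -0.0, 0.003]]
22 [[0.95, 0.14, -0.01], [-0.0, -0.0, 0.003]]
23 [[0.95, 0.14, -0.01], [-0.0, -0.0, 0.003]]
24 [[0.96, 0.13, -0.01], [-0.0, -0.0, 0.003]]
25 [[0.96, 0.13, -0.01], [-0.0, -0.0, 0.003]]
26 [[0.96, 0.13, -0.01], [-0.0, -0.0, 0.003]]
```

>>> arm_command([
  [[0.5, 0.12, -0.1], [0, 0, 0.003]],
  [[0.94, 0.22, -0.1], [0, 0, 0.003]],
  [[0.94, 0.22, 0], [0, 0, 0.003]],
  [[0.94, 0.22, 0], [0, 0, 0.003]],
  [[0.94, 0.21, 0], [0, 0, 0.003]],
])

```text
time: 5.53
eef_pos: [0.5153, -0.204, 0.1762]
orientation: [-0.002, 0.616, 0.788, -0.0]
contact_force: [0.3, 0.1, -8.7]
width: 0.0599
finger_force: 40.0
```

>>> arm_command([
  [[0.94, 0.21, 0], [0, 0, 0.003]],
  [[0.94, 0.2, 0], [0, 0, 0.003]],
  [[0.94, 0.2, 0], [0, 0, 0.003]],
  [[0.94, 0.2, 0], [0, 0, 0.003]],
  [[0.95, 0.19, 0], [0, 0, 0.003]],
])

```text
time: 5.95
eef_pos: [0.5126, -0.108, 0.1763]
orientation: [-0.001, 0.625, 0.781, -0.0]
contact_force: [-0.6, -0.5, -8.9]
width: 0.0595
finger_force: 40.0
```

>>> arm_command([
  [[0.95, 0.19, 0], [0, 0, 0.003]],
  [[0.95, 0.18, 0], [0, 0, 0.003]],
  [[0.95, 0.18, 0], [0, 0, 0.003]],
  [[0.95, 0.18, 0], [0, 0, 0.003]],
  [[0.95, 0.17, 0], [0, 0, 0.003]],
])

```text
time: 6.37
eef_pos: [0.5101, -0.0116, 0.1764]
orientation: [-0.001, 0.634, 0.773, -0.001]
contact_force: [0.7, 0.3, -8.5]
width: 0.0593
finger_force: 40.0
```

>>> arm_command([
  [[0.95, 0.17, 0], [0, 0, 0.003]],
  [[0.95, 0.16, 0], [0, 0, 0.003]],
  [[0.95, 0.16, 0], [0, 0, 0.003]],
  [[0.95, 0.16, 0], [0, 0, 0.003]],
  [[0.95, 0.15, 0], [0, 0, 0.003]],
])

```text
time: 6.78
eef_pos: [0.508, 0.0844, 0.1764]
orientation: [-0.001, 0.643, 0.766, -0.001]
contact_force: [-0.3, -0.4, -7.9]
width: 0.0598
finger_force: 40.0
```

>>> arm_command([
  [[0.95, 0.15, 0], [0, 0, 0.003]],
  [[0.95, 0.15, 0], [0, 0, 0.003]],
  [[0.95, 0.14, 0], [0, 0, 0.003]],
  [[0.95, 0.14, 0], [0, 0, 0.003]],
  [[0.96, 0.13, 0], [0, 0, 0.003]],
])

```text
time: 7.2
eef_pos: [0.5064, 0.1803, 0.1763]
orientation: [-0.001, 0.652, 0.758, -0.001]
contact_force: [0.8, 0.4, -8.7]
width: 0.0597
finger_force: 40.0
```

>>> arm_command([
  [[0.96, 0.13, 0], [0, 0, 0.003]],
  [[0.96, 0.13, 0], [0, 0, 0.003]],
  [[0.3, 0.05, 0], [0, 0, 0]],
  [[0, 0, 0], [0, 0, 0]],
  [[0, 0, 0], [0, 0, 0]],
])

```text
time: 7.62
eef_pos: [0.5068, 0.2235, 0.1767]
orientation: [-0.0, 0.655, 0.755, -0.001]
contact_force: [-0.2, -0.4, -9.5]
width: 0.0594
finger_force: 40.0
```

```bash
python3 plan.py .503 .227 .12 9.0
```

```text
t 7.62 pos [0.5068 0.2235 0.1767] yaw 8.1 tilt [-0.14  0.06] F [-0.2 -0.4 -9.5] M [-0.16 -0.13  0.06] w 59.4 40.0 q [-0.11  0.52 -0.51  1.83  0.32  0.87 -0.63]
0 [[0.07, -0.05, 0.94], [-0.001, 0.0, -0.003]]
1 [[0.07, -0.05, 0.94], [-0.001, 0.0, -0.003]]
2 [[0.07, -0.05, 0.94], [-0.001, 0.0, -0.003]]
```

>>> arm_command([
  [[0.1, -0.08, 0.9], [0, 0, -0.005]],
  [[0.07, -0.05, 0.94], [0, 0, -0.004]],
  [[0.05, -0.03, 0.94], [0, 0, 0]],
  [[0, 0, 0], [0, 0, 0]],
  [[0, 0, 0], [0, 0, 0]],
])

```text
time: 8.03
eef_pos: [0.5033, 0.226, 0.1212]
orientation: [-0.0, 0.651, 0.759, -0.002]
contact_force: [0.3, 0.1, -8.2]
width: 0.0595
finger_force: 40.0
```

```bash
python3 plan.py .503 .227 .062 9.0; cat > look.py <<'E'
from h import *
from cell import manip
import sys
name=sys.argv[1];z=float(sys.argv[2])
s=manip.read_state();p=s["eef_pos"];q=np.array(s["orientation"]);y=R.from_quat(q[[1,2,3,0]]).as_matrix()[:,1];yaw=np.arctan2(y[1],y[0])
n=(.503,.227,.157);out=[]
d={}
for nm,o in(("top",(126,168)),("scene",(125,190))):
    c=manip.capture(nm);d[nm]=c;i=c["img"][:,:,::-1];k=5
    r=cv2.resize(i[o[1]:o[1]+80,o[0]:o[0]+80],None,fx=k,fy=k,interpolation=cv2.INTER_CUBIC)
    draw(r,c,place([p[0],p[1],yaw,p[2]-z],box(.03,.03,0,.064)),(0,0,255),k,o)
    draw(r,c,place(n,box(.045,.065,0,.006)),(0,255,0),k,o)
    out.append(r)
pickle.dump(d,open(name+".pkl","wb"));cv2.imwrite(f"pics/{name}.png",np.hstack(out))
E
python3 look.py l1 .0545
```

```text
t 8.03 pos [0.5033 0.226  0.1212] yaw 8.78 tilt [-0.18  0.1 ] F [ 0.3  0.1 -8.2] M [-0.03 -0.13  0.03] w 59.5 40.0 q [-0.15  0.6  -0.47  1.87  0.38  0.76 -0.67]
0 [[0.01, 0.0, 0.74], [-0.0, 0.0, -0.001]]
1 [[0.01, -0.0, 0.74], [-0.0, 0.0, -0.001]]
2 [[0.01, -0.0, 0.74], [-0.0, 0.0, -0.001]]
3 [[0.01, -0.0, 0.74], [-0.0, 0.0, -0.001]]
```

View pics/l1.png

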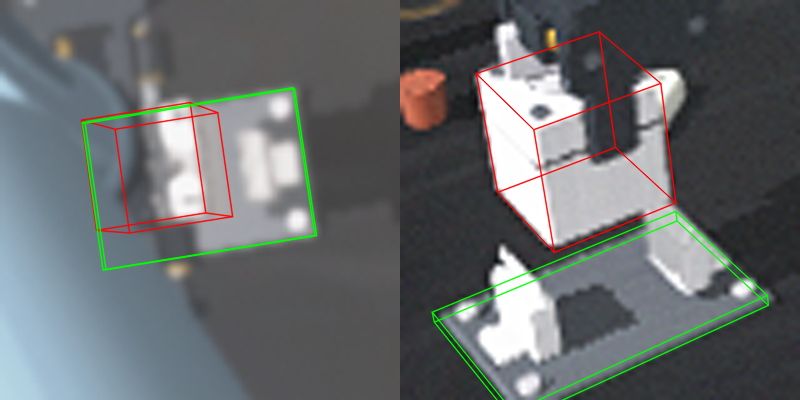

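The red prediction sits on the held cell to about 1 px. I'll run a quick same-camera refinement of the held cell against the nest.

```bash
sed -n '1,/^c,n=/p' ref.py | sed '$d' > refl.py; python3 - <<'E'
from refl import *
from cell import manip
d=pickle.load(open("l1.pkl","rb"));S=d["scene"]
z=.1212-.0545;V=box(.03,.03,z,z+.064)
E=lambda V,L:[(V[a],V[b]) for a,b in L]
for L in([(0,3),(2,3),(4,0)],[(0,3),(2,3)],[(0,3),(2,3),(4,0),(4,7)]):
    r,st=refine(np.array([.5033,.226,.153]),[(S,"sc",E(V,L))],rng=2.5);print(r.round(4),st)
N=box(.045,.065,0,.006)
for L in([(4,5),(5,6),(7,4),(2,3)],[(5,6),(7,4),(2,3)],[(6,7),(7,4),(5,6)]):
    r,st=refine(np.array([.503,.227,.157]),[(S,"sc",E(N,L))],rng=2.5);print("nest",r.round(4),st)
E
```

```text
[0.5071 0.2258 0.1373] {('sc', 0): (np.float64(0.02), 25), ('sc', 1): (np.float64(-0.01), 20), ('sc', 2): (np.float64(-0.02), 25)}
[0.5072 0.2259 0.1396] {('sc', 0): (np.float64(0.0), 25), ('sc', 1): (np.float64(-0.0), 20)}
[0.5065 0.2261 0.1575] {('sc', 0): (np.float64(-0.15), 25), ('sc', 1): (np.float64(-0.2), 21), ('sc', 2): (np.float64(-0.27), 25), ('sc', 3): (np.float64(1.64), 7)}
nest [0.5034 0.226  0.1585] {('sc', 0): (np.float64(-1.02), 19), ('sc', 1): (np.float64(-0.14), 21), ('sc', 2): (np.float64(-0.1), 25), ('sc', 3): (np.float64(-0.66), 25)}
nest [0.506  0.2265 0.1518] {('sc', 0): (np.float64(-0.16), 23), ('sc', 1): (np.float64(-0.12), 25), ('sc', 2): (np.float64(-0.0), 23)}
nest [0.4988 0.2253 0.1605] {('sc', 0): (np.float64(-0.01), 24), ('sc', 1): (np.float64(-0.1), 25), ('sc', 2): (np.float64(-0.13), 22)}
```

>>> arm_command([
  [[0.03, 0, 0.6], [0, 0, -0.002]],
  [[0.02, 0, 0.6], [0, 0, 0]],
  [[0, 0, 0.5], [0, 0, 0]],
  [[0, 0, 0], [0, 0, 0]],
  [[0, 0, 0], [0, 0, 0]],
])

```text
time: 8.55
eef_pos: [0.5052, 0.226, 0.0876]
orientation: [0.002, 0.65, 0.76, -0.001]
contact_force: [2.2, -6.1, -1.9]
width: 0.0597
finger_force: 40.0
```

```bash
python3 plan.py .503 .227 .062 9.0
```

```text
t 8.55 pos [0.5052 0.226  0.0876] yaw 8.93 tilt [0.01 0.24] F [ 2.2 -6.1 -1.9] M [-1.53 -0.56  0.02] w 59.7 40.0 q [-0.17  0.65 -0.44  1.88  0.42  0.7  -0.7 ]
0 [[0.04, -0.05, 0.64], [0.0, 0.001, -0.0]]
1 [[0.03, -0.05, 0.64], [0.0, 0.001, -0.0]]
```

>>> arm_command([
  [[-0.1, -0.03, 0], [0, 0, 0]],
  [[0, 0, 0], [0, 0, 0]],
  [[0, 0, 0], [0, 0, 0]],
])

```text
time: 8.8
eef_pos: [0.5041, 0.2257, 0.0877]
orientation: [0.001, 0.649, 0.76, -0.0]
contact_force: [3.2, -3.9, -6.4]
width: 0.0595
finger_force: 40.0
```

```bash
python3 plan.py .503 .225 .062 9.0
```

```text
t 8.8 pos [0.5041 0.2257 0.0877] yaw 9.0 tilt [-0.    0.08] F [ 3.2 -3.9 -6.4] M [-1.02 -0.81 -0.05] w 59.5 40.0 q [-0.17  0.65 -0.44  1.88  0.42  0.7  -0.7 ]
0 [[-0.01, -0.03, 0.64], [-0.0, 0.0, -0.0]]
1 [[-0.01, -0.03, 0.64], [-0.0, 0.0, -0.0]]
```

>>> arm_command([
  [[-0.1, 0, 0], [0, 0, 0]],
  [[0, 0, 0], [0, 0, 0]],
  [[0, 0, 0], [0, 0, 0]],
])

```text
time: 9.05
eef_pos: [0.5032, 0.2253, 0.0878]
orientation: [-0.001, 0.649, 0.761, -0.0]
contact_force: [-0.1, -0.2, -8.5]
width: 0.0595
finger_force: 40.0
```

```bash
python3 plan.py .503 .225 .062 9.0
```

```text
t 9.05 pos [0.5032 0.2253 0.0878] yaw 9.09 tilt [-0.06 -0.03] F [-0.1 -0.2 -8.5] M [-0.22 -0.17  0.05] w 59.5 40.0 q [-0.16  0.65 -0.45  1.89  0.42  0.7  -0.7 ]
0 [[-0.01, -0.01, 0.64], [-0.0, -0.0, 0.0]]
1 [[-0.01, -0.01, 0.64], [-0.0, -0.0, 0.0]]
```

>>> arm_command([
  [[-0.06, 0, 0.4], [0, 0, 0]],
  [[0, 0, 0.4], [0, 0, 0]],
  [[0, 0, 0], [0, 0, 0]],
  [[0, 0, 0], [0, 0, 0]],
])

```text
time: 9.38
eef_pos: [0.5047, 0.2184, 0.0722]
orientation: [0.002, 0.65, 0.76, -0.003]
contact_force: [-0.9, -13.9, 4.3]
width: 0.0597
finger_force: 40.0
```

```bash
python3 plan.py .503 .225 .062 9.0
```

```text
t 9.38 pos [0.5047 0.2184 0.0722] yaw 8.88 tilt [-0.13  0.45] F [ -0.9 -13.9   4.3] M [-2.91  0.06  0.12] w 59.7 40.0 q [-0.17  0.68 -0.43  1.89  0.44  0.67 -0.71]
0 [[0.34, -0.03, 0.51], [-0.001, 0.005, -0.001]]
```

```bash
python3 look.py l2 .0545
```

```text
(no output)
```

View pics/l2.png

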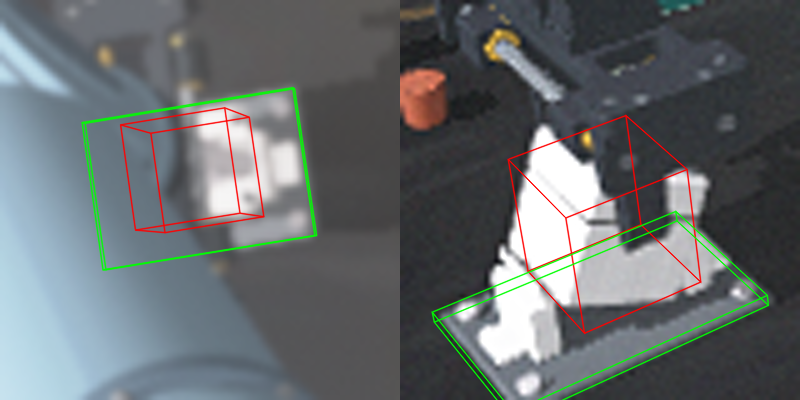

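The view shows the cell pivoted in the grip, its +y bottom edge caught on the left cheek. I'll lift clear and measure the tilt by edge fit.

>>> arm_command([
  [[0, 0, -0.6], [0, 0, 0]],
  [[0, 0, -0.6], [0, 0, 0]],
  [[0, 0, -0.6], [0, 0, 0]],
  [[0, 0, -0.6], [0, 0, 0]],
  [[0, 0, 0], [0, 0, 0]],
])

```text
time: 9.9
eef_pos: [0.5056, 0.2254, 0.1231]
orientation: [0.001, 0.649, 0.761, 0.002]
contact_force: [1.5, 0.6, -10.0]
width: 0.0599
finger_force: 40.0
```

```bash
cat > tilt.py <<'E'
from h import *
from scipy.ndimage import map_coordinates
from cell import manip
import sys
# params: tilt about tool y (through grasp pt), shift along tool x, shift up ; cell axes: x=tool y dir, z up
def edgefit(cams,pos,orient,p0=(0,0,0),zoff=.0545,rng=4,it=12):
    M=R.from_quat(np.array(orient)[[1,2,3,0]]).as_matrix();xx=M[:,1];zz=-M[:,2];yy=np.cross(zz,xx);B=np.stack([xx,yy,zz],1)
    V=np.array(box(.03,.03,0,.064))
    def pl(p,L):
        L=np.array(L)-[0,0,zoff];L=R.from_euler('x',p[0]).apply(L)+[0,p[1],p[2]];return L@B.T+pos
    p=np.array(p0,float)
    for k in range(it):
        r=rng if k<4 else 2;A=[];Bb=[];st={}
        for cam,EL in cams:
            g=cam["img"].astype(float).mean(2)
            for (a,b) in EL:
                t=np.linspace(.06,.94,30)[:,None];L=V[a]*(1-t)+V[b]*t;f=lambda p:proj(cam,pl(p,L));u=f(p)
                tan=u[-1]-u[0];tan/=np.hypot(*tan);n=np.array([-tan[1],tan[0]])
                if (u.mean(0)-proj(cam,pl(p,[[0,0,.032]]))[0])@n<0:n=-n
                s=np.arange(-r,r+.01,.1);q=u[:,None]+s[None,:,None]*n
                I=map_coordinates(g,[q[...,1],q[...,0]],order=1);G=-(I[:,6:]-I[:,:-6]);off=s[3:-3][G.argmax(1)];ok=G.max(1)>15
                if ok.sum()<8:continue
                m=np.median(off[ok]);ok&=abs(off-m)<1.0
                A.append(np.stack([((f(p+dp)-u)@n)/1e-4 for dp in np.eye(3)*1e-4],1)[ok]);Bb.append(off[ok]);st[a,b]=(round(float(off[ok].mean()),2),int(ok.sum()))
        p=p+np.linalg.lstsq(np.vstack(A),np.hstack(Bb),rcond=None)[0]
    return p,st,V,pl
if __name__=="__main__":
    s=manip.read_state();c=manip.capture("scene");pickle.dump((s,c),open(sys.argv[1]+".pkl","wb"))
    for p0 in((0,0,0),(.1,0,0),(-.1,0,0)):
        p,st,V,pl=edgefit([(c,[(0,3),(2,3),(4,0)])],s["eef_pos"],s["orientation"],p0)
        print("tilt deg",np.degrees(p[0]).round(2),"shift",p[1:].round(4),st)
    i=c["img"][:,:,::-1];o=(125,180);r=cv2.resize(i[o[1]:o[1]+90,o[0]:o[0]+110],None,fx=6,fy=6,interpolation=cv2.INTER_CUBIC)
    draw(r,c,pl(p,V),(0,0,255),6,o);cv2.imwrite(f"pics/{sys.argv[1]}.png",r)
E
python3 plan.py .503 .222 .12 9.0; python3 tilt.py t1; python3 - <<'E'
from tilt import *
c=pickle.load(open("l1.pkl","rb"))["scene"]
p,st,_,_=edgefit([(c,[(0,3),(2,3),(4,0)])],np.array([0.5033,0.226,0.1212]),[0,.651,.759,-.002]);print("l1",np.degrees(p[0]),p,st)
E
```

```text
t 9.9 pos [0.5056 0.2254 0.1231] yaw 9.09 tilt [ 0.27 -0.12] F [  1.5   0.6 -10. ] M [ 0.1  -0.22  0.01] w 59.9 40.0 q [-0.14  0.6  -0.48  1.87  0.38  0.76 -0.67]
0 [[-0.15, -0.15, 0.16], [0.003, -0.001, 0.001]]
tilt deg 23.06 shift [-0.011   0.0028] {(0, 3): (0.25, 30), (2, 3): (-0.22, 30), (4, 0): (-0.19, 30)}
tilt deg 23.07 shift [-0.0111  0.0028] {(0, 3): (0.25, 30), (2, 3): (-0.22, 30), (4, 0): (-0.19, 30)}
tilt deg 22.84 shift [-0.011   0.0029] {(0, 3): (0.35, 30), (2, 3): (0.13, 26), (4, 0): (-0.36, 30)}
l1 0.8489307330967164 [ 1.48166364e-02 -5.13779452e-05  2.69963332e-03] {(0, 3): (0.07, 30), (2, 3): (-0.06, 24), (4, 0): (-0.07, 30)}
```

View pics/t1.png

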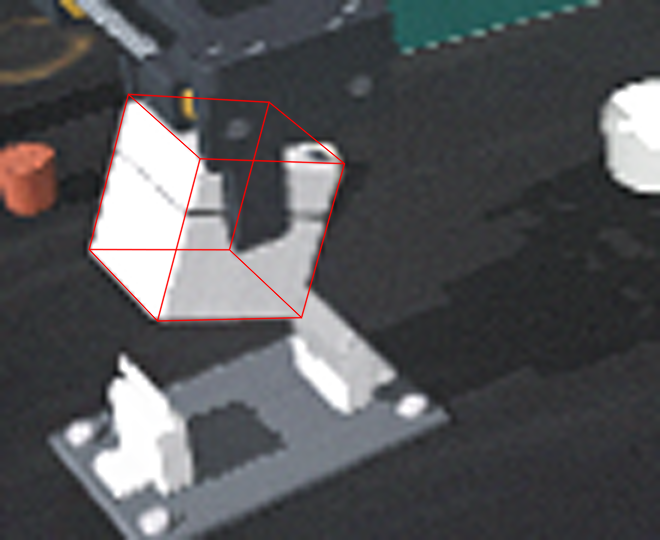

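The picture shows the cell pivoted about 23° in the grip, and the fit agrees. I'll set it down on the open bench between nest and tape roll to level it, then regrip lower and firmer.

```bash
python3 plan.py .5 .097 .115 9.0
```

```text
t 9.95 pos [0.5052 0.2247 0.1219] yaw 9.07 tilt [ 0.2  -0.08] F [-0.1 -0.7 -8.6] M [-0.01 -0.1  -0.03] w 59.5 40.0 q [-0.14  0.6  -0.47  1.87  0.39  0.76 -0.67]
0 [[-0.9, -0.18, 0.05], [0.0, -0.0, 0.0]]
1 [[-0.9, -0.18, 0.05], [0.0, -0.0, 0.0]]
2 [[-0.9, -0.18, 0.05], [0.0, -0.0, 0.0]]
3 [[-0.9, -0.18, 0.05], [0.0, -0.0, 0.0]]
4 [[-0.9, -0.18, 0.05], [0.0, -0.0, 0.0]]
5 [[-0.9, -0.18, 0.05], [0.0, -0.0, 0.0]]
6 [[-0.9, -0.18, 0.05], [0.0, -0.0, 0.0]]
```

>>> arm_command([
  [[-0.4, -0.1, -0.3], [0, 0, 0]],
  [[-0.9, -0.18, -0.3], [0, 0, 0]],
  [[-0.9, -0.18, 0], [0, 0, 0]],
  [[-0.9, -0.18, 0], [0, 0, 0]],
  [[-0.9, -0.18, 0], [0, 0, 0]],
])

```text
time: 10.37
eef_pos: [0.4998, 0.1403, 0.1318]
orientation: [-0.0, 0.649, 0.761, -0.001]
contact_force: [0.2, -0.2, -9.5]
width: 0.0598
finger_force: 40.0
```

>>> arm_command([
  [[-0.9, -0.18, 0], [0, 0, 0]],
  [[-0.9, -0.18, 0], [0, 0, 0]],
  [[-0.5, -0.1, 0.6], [0, 0, 0]],
  [[0, 0, 0.8], [0, 0, 0]],
  [[0, 0, 0.6], [0, 0, 0]],
])

```text
time: 10.78
eef_pos: [0.498, 0.0932, 0.0911]
orientation: [-0.0, 0.65, 0.76, -0.001]
contact_force: [-0.6, 0.6, -8.4]
width: 0.0596
finger_force: 40.0
```

>>> arm_command([
  [[0, 0, 0.8], [0, 0, 0]],
  [[0, 0, 0], [0, 0, 0]],
  [[0, 0, 0], [0, 0, 0]],
])

```text
time: 11.03
eef_pos: [0.4976, 0.0954, 0.0754]
orientation: [-0.001, 0.649, 0.761, -0.001]
contact_force: [0.2, 1.6, -8.4]
width: 0.0596
finger_force: 40.0
```

```bash
python3 plan.py .5 .097 .062 9.0
```

```text
t 11.03 pos [0.4976 0.0954 0.0754] yaw 9.1 tilt [-0.15 -0.01] F [ 0.2  1.6 -8.4] M [-0.03 -0.15  0.05] w 59.6 40.0 q [ 0.06  0.62 -0.43  2.    0.43  0.61 -0.5 ]
0 [[0.06, 0.13, 0.67], [-0.002, -0.0, 0.001]]
```

>>> arm_command([
  [[0, 0, 0.5], [0, 0, 0]],
  [[0, 0, 0.2], [0, 0, 0]],
  [[0, 0, 0.15], [0, 0, 0]],
  [[0, 0, 0.1], [0, 0, 0]],
  [[0, 0, 0], [0, 0, 0]],
], squeeze=15)

```text
time: 11.45
eef_pos: [0.4987, 0.097, 0.0582]
orientation: [-0.0, 0.649, 0.761, 0.001]
contact_force: [-4.3, 3.0, 5.3]
width: 0.0599
finger_force: 15.0
```

```bash
python3 plan.py .5 .097 .052 9.0|head -1;  python3 tilt.py t2
```

```text
t 11.45 pos [0.4987 0.097  0.0582] yaw 9.14 tilt [ 0.04 -0.06] F [-4.3  3.   5.3] M [0.34 0.9  0.02] w 59.9 15.0 q [ 0.04  0.65 -0.41  2.    0.45  0.58 -0.52]
tilt deg 20.78 shift [-0.0097  0.0039] {(0, 3): (0.14, 30), (2, 3): (-0.14, 30), (4, 0): (-0.11, 30)}
tilt deg 20.74 shift [-0.0097  0.0039] {(0, 3): (0.15, 30), (2, 3): (-0.14, 30), (4, 0): (-0.11, 30)}
tilt deg 20.68 shift [-0.0096  0.0039] {(0, 3): (0.14, 30), (2, 3): (-0.14, 30), (4, 0): (-0.12, 30)}
```

Touching and starting to level. I'll release here so the cell settles flat.

>>> arm_command([
  [[0, 0, 0.1], [0, 0, 0]],
  [[0, 0, 0.1], [0, 0, 0]],
  [[0, 0, 0], [0, 0, 0]],
], squeeze=4)

```text
time: 11.75
eef_pos: [0.4986, 0.097, 0.0539]
orientation: [-0.0, 0.649, 0.761, 0.001]
contact_force: [-3.1, 3.2, 0.2]
width: 0.0599
finger_force: 4.0
```

```bash
python3 plan.py .5 .097 .052 9.0|head -1;  python3 tilt.py t3|head -1
```

```text
t 11.75 pos [0.4986 0.097  0.0539] yaw 9.13 tilt [ 0.05 -0.08] F [-3.1  3.2  0.2] M [ 0.53  0.73 -0.11] w 59.9 4.0 q [ 0.04  0.65 -0.4   2.01  0.46  0.57 -0.52]
tilt deg 15.56 shift [-0.004   0.0074] {(0, 3): (0.12, 30), (2, 3): (-0.1, 30), (4, 0): (-0.09, 30)}
```

>>> arm_command([
  [[0, 0, 0], [0, 0, 0]],
  [[0, 0, 0], [0, 0, 0]],
  [[0, 0, 0], [0, 0, 0]],
  [[0, 0, 0], [0, 0, 0]],
  [[0, 0, 0], [0, 0, 0]],
], grip=75)

```text
time: 12.22
eef_pos: [0.4991, 0.0949, 0.0533]
orientation: [0.0, 0.649, 0.761, 0.0]
contact_force: [0.3, -0.6, -0.8]
width: 0.0753
finger_force: 0.0
```

```bash
python3 plan.py .5 .097 .052 9.0|head -1;  python3 tilt.py t3
```

```text
t 12.22 pos [0.4991 0.0949 0.0533] yaw 9.02 tilt [0.04 0.02] F [ 0.3 -0.6 -0.8] M [-0.04 -0.13  0.02] w 75.3 0.0 q [ 0.04  0.66 -0.4   2.01  0.46  0.57 -0.52]
tilt deg 0.39 shift [0.0138 0.0021] {(0, 3): (-0.02, 30), (2, 3): (0.02, 30), (4, 0): (0.02, 30)}
tilt deg 0.43 shift [0.0138 0.0021] {(0, 3): (-0.02, 30), (2, 3): (0.01, 30), (4, 0): (0.02, 30)}Traceback (most recent call last):
  File "tilt.py", line 30, in <module>
    p,st,V,pl=edgefit([(c,[(0,3),(2,3),(4,0)])],s["eef_pos"],s["orientation"],p0)
              ~~~~~~~^^^^^^^^^^^^^^^^^^^^^^^^^^^^^^^^^^^^^^^^^^^^^^^^^^^^^^^^^^^^
  File "tilt.py", line 25, in edgefit
    p=p+np.linalg.lstsq(np.vstack(A),np.hstack(Bb),rcond=None)[0]
                        ~~~~~~~~~^^^
    return _nx.concatenate(arrs, 0, dtype=dtype, casting=casting)
           ~~~~~~~~~~~~~~~^^^^^^^^^^^^^^^^^^^^^^^^^^^^^^^^^^^^^^^
ValueError: need at least one array to concatenate
```

```bash
python3 - <<'E'
from refl import *
s,c=pickle.load(open("t3.pkl","rb"));V=box(.03,.03,0,.064)
E=lambda V,L:[(V[a],V[b]) for a,b in L]
for L in([(0,3),(2,3),(4,0)],[(0,3),(2,3)],[(0,3),(2,3),(4,0),(2,6)]):
    r,st=refine(np.array([.497,.1087,.157]),[(c,"sc",E(V,L))],rng=2.5);print(r.round(4),st)
E
python3 plan.py .4965 .1087 .051 9
```

```text
[0.4981 0.1085 0.1386] {('sc', 0): (np.float64(-0.05), 25), ('sc', 1): (np.float64(0.04), 25), ('sc', 2): (np.float64(0.06), 25)}
[0.498  0.1083 0.1328] {('sc', 0): (np.float64(0.0), 25), ('sc', 1): (np.float64(0.0), 25)}
[0.4981 0.1085 0.1404] {('sc', 0): (np.float64(-0.07), 25), ('sc', 1): (np.float64(0.04), 25), ('sc', 2): (np.float64(0.06), 25), ('sc', 3): (np.float64(-0.01), 9)}
t 12.27 pos [0.499  0.095  0.0532] yaw 9.03 tilt [0.02 0.01] F [-0.2  0.  -0. ] M [-0.01 -0.07 -0.02] w 74.9 0.0 q [ 0.04  0.66 -0.4   2.01  0.46  0.57 -0.52]
0 [[0.7, -0.01, 0.11], [0.0, 0.0, 0.0]]
```

>>> arm_command([
  [[0.35, 0, 0], [0, 0, 0]],
  [[0.34, 0, 0.12], [0, 0, 0]],
  [[0, 0, 0], [0, 0, 0]],
  [[0, 0, 0], [0, 0, 0]],
])

```text
time: 12.6
eef_pos: [0.4962, 0.1097, 0.0505]
orientation: [-0.0, 0.649, 0.761, -0.0]
contact_force: [0.2, -1.3, 0.4]
width: 0.0749
finger_force: 0.0
```

>>> arm_command([
  [[0, 0, 0], [0, 0, 0]],
  [[0, 0, 0], [0, 0, 0]],
  [[0, 0, 0], [0, 0, 0]],
  [[0, 0, 0], [0, 0, 0]],
  [[0, 0, 0], [0, 0, 0]],
], grip=50, squeeze=60)

```text
time: 13.02
eef_pos: [0.4965, 0.1086, 0.0507]
orientation: [0.0, 0.649, 0.761, -0.0]
contact_force: [0.4, -0.2, -0.1]
width: 0.0593
finger_force: 60.0
```

>>> arm_command([
  [[0, 0, 0], [0, 0, 0]],
  [[0, 0, 0], [0, 0, 0]],
])

```text
time: 13.18
eef_pos: [0.4965, 0.1085, 0.0507]
orientation: [0.0, 0.649, 0.761, -0.0]
contact_force: [-0.1, -1.1, 1.3]
width: 0.0598
finger_force: 60.0
```

```bash
sed -i 's/ for p0 in((0,0,0),(.1,0,0),(-.1,0,0))/ for p0 in((0,0,0),)/; s/p0=(0,0,0),zoff=.0545/p0=(0,0,0),zoff=.0512/' tilt.py; python3 plan.py .503 .097 .051 9.0|head -1;  python3 tilt.py t4
```

```text
t 13.18 pos [0.4965 0.1085 0.0507] yaw 9.03 tilt [-0.01  0.01] F [-0.1 -1.1  1.3] M [-0.1  -0.1   0.02] w 59.8 60.0 q [ 0.01  0.66 -0.4   2.    0.46  0.56 -0.55]
tilt deg -0.23 shift [0.0005 0.0017] {(0, 3): (-0.04, 30), (2, 3): (0.03, 30), (4, 0): (0.03, 30)}
```

```bash
python3 plan.py .503 .224 .051 9.0
```

```text
t 13.23 pos [0.4965 0.1086 0.0507] yaw 9.04 tilt [-0.01  0.01] F [-0.2 -0.2  1.3] M [-0.19 -0.08 -0.02] w 59.3 60.0 q [ 0.01  0.66 -0.4   2.    0.46  0.56 -0.55]
0 [[0.94, 0.2, -0.0], [-0.0, 0.0, 0.0]]
1 [[0.94, 0.2, -0.0], [-0.0, 0.0, 0.0]]
2 [[0.94, 0.2, -0.0], [-0.0, 0.0, 0.0]]
3 [[0.94, 0.2, -0.0], [-0.0, 0.0, 0.0]]
4 [[0.94, 0.2, -0.0], [-0.0, 0.0, 0.0]]
5 [[0.94, 0.2, -0.0], [-0.0, 0.0, 0.0]]
```

>>> arm_command([
  [[0, 0, -0.6], [0, 0, 0]],
  [[0, 0, -0.9], [0, 0, 0]],
  [[0, 0, -0.9], [0, 0, 0]],
  [[0, 0, -0.9], [0, 0, 0]],
  [[0, 0, -0.3], [0, 0, 0]],
])

```text
time: 13.65
eef_pos: [0.4969, 0.109, 0.1247]
orientation: [0.0, 0.649, 0.761, 0.001]
contact_force: [0.9, 0.2, -8.7]
width: 0.0595
finger_force: 60.0
```

>>> arm_command([
  [[0.5, 0.1, 0], [0, 0, 0]],
  [[0.8, 0.17, 0], [0, 0, 0]],
  [[0.9, 0.2, 0], [0, 0, 0]],
  [[0.9, 0.2, 0], [0, 0, 0]],
  [[0.9, 0.2, 0], [0, 0, 0]],
])

```text
time: 14.07
eef_pos: [0.4998, 0.1918, 0.1213]
orientation: [-0.001, 0.649, 0.761, -0.001]
contact_force: [0.8, 0.1, -8.2]
width: 0.0595
finger_force: 60.0
```

>>> arm_command([
  [[0.9, 0.2, 0], [0, 0, 0]],
  [[0.6, 0.13, 0], [0, 0, 0]],
  [[0.2, 0.05, 0], [0, 0, 0]],
  [[0, 0, 0], [0, 0, 0]],
  [[0, 0, 0], [0, 0, 0]],
])

```text
time: 14.48
eef_pos: [0.5028, 0.2242, 0.122]
orientation: [0.0, 0.649, 0.761, -0.001]
contact_force: [0.3, -0.9, -8.8]
width: 0.0596
finger_force: 60.0
```

```bash
python3 plan.py .503 .2235 .091 9.0; python3 tilt.py t5
```

```text
t 14.48 pos [0.5028 0.2242 0.122 ] yaw 9.02 tilt [-0.09  0.08] F [ 0.3 -0.9 -8.8] M [-0.16 -0.11 -0.01] w 59.6 60.0 q [-0.14  0.6  -0.47  1.87  0.38  0.76 -0.67]
0 [[-0.02, 0.0, 0.78], [-0.001, 0.0, 0.0]]
1 [[-0.02, 0.0, 0.78], [-0.001, 0.0, 0.0]]
tilt deg 0.1 shift [-0.      0.0013] {(0, 3): (0.04, 30), (2, 3): (-0.02, 25), (4, 0): (-0.07, 30)}
```

>>> arm_command([
  [[-0.02, 0, 0.7], [0, 0, 0]],
  [[-0.02, 0, 0.7], [0, 0, 0]],
  [[0, 0, 0.2], [0, 0, 0]],
  [[0, 0, 0], [0, 0, 0]],
  [[0, 0, 0], [0, 0, 0]],
])

```text
time: 14.95
eef_pos: [0.5035, 0.2238, 0.0908]
orientation: [0.0, 0.649, 0.76, -0.0]
contact_force: [0.6, 0.4, -9.0]
width: 0.0595
finger_force: 60.0
```

>>> arm_command([
  [[0, 0, 0.15], [0, 0, 0]],
  [[0, 0, 0], [0, 0, 0]],
  [[0, 0, 0], [0, 0, 0]],
])

```text
time: 15.2
eef_pos: [0.5036, 0.2245, 0.0881]
orientation: [0.0, 0.649, 0.761, 0.0]
contact_force: [-0.2, -0.7, -8.7]
width: 0.0595
finger_force: 60.0
```

```bash
python3 plan.py .503 .2235 .081 9.0; python3 tilt.py t6
```

```text
t 15.2 pos [0.5036 0.2245 0.0881] yaw 9.04 tilt [ 0.03 -0.  ] F [-0.2 -0.7 -8.7] M [-0.07 -0.06 -0.  ] w 59.5 60.0 q [-0.16  0.65 -0.44  1.89  0.42  0.7  -0.7 ]
0 [[-0.04, -0.04, 0.35], [0.0, -0.0, 0.0]]
tilt deg -0.02 shift [0.     0.0012] {(0, 3): (0.05, 30), (2, 3): (-0.04, 24), (4, 0): (-0.05, 30)}
```

>>> arm_command([
  [[-0.02, 0, 0.12], [0, 0, 0]],
  [[0, 0, 0], [0, 0, 0]],
  [[0, 0, 0], [0, 0, 0]],
])

```text
time: 15.5
eef_pos: [0.5034, 0.224, 0.0852]
orientation: [-0.0, 0.649, 0.761, -0.0]
contact_force: [-0.1, 0.9, -9.3]
width: 0.0593
finger_force: 60.0
```

>>> arm_command([
  [[0, 0, 0.12], [0, 0, 0]],
  [[0, 0, 0], [0, 0, 0]],
  [[0, 0, 0], [0, 0, 0]],
])

```text
time: 15.75
eef_pos: [0.5033, 0.224, 0.0827]
orientation: [-0.0, 0.649, 0.761, -0.0]
contact_force: [0.4, 0.2, -8.7]
width: 0.0593
finger_force: 60.0
```

```bash
python3 plan.py .503 .2235 .081 9.0; python3 tilt.py t7
```

```text
t 15.75 pos [0.5033 0.224  0.0827] yaw 9.05 tilt [-0.03  0.01] F [ 0.4  0.2 -8.7] M [-0.05 -0.1  -0.02] w 59.3 60.0 q [-0.17  0.66 -0.44  1.89  0.42  0.69 -0.7 ]
0 [[-0.02, -0.02, 0.09], [-0.0, 0.0, 0.001]]
tilt deg -0.99 shift [0.0001 0.0017] {(0, 3): (-0.12, 30), (2, 3): (0.09, 25), (4, 0): (0.11, 30)}
```

Inside the slot and free of contact. Continuing down.

>>> arm_command([
  [[0, 0, 0.2], [0, 0, 0]],
  [[0, 0, 0.2], [0, 0, 0]],
  [[0, 0, 0], [0, 0, 0]],
  [[0, 0, 0], [0, 0, 0]],
])

```text
time: 16.13
eef_pos: [0.5031, 0.224, 0.0744]
orientation: [-0.0, 0.649, 0.761, -0.0]
contact_force: [-0.1, 0.2, -9.6]
width: 0.059
finger_force: 60.0
```

```bash
python3 plan.py .503 .2235 .0567 9.0; python3 tilt.py t8
```

```text
t 16.13 pos [0.5031 0.224  0.0744] yaw 9.05 tilt [-0.05  0.02] F [-0.1  0.2 -9.6] M [-0.07 -0.09 -0.05] w 59.0 60.0 q [-0.17  0.67 -0.43  1.89  0.43  0.67 -0.71]
0 [[-0.02, -0.01, 0.89], [-0.001, 0.0, 0.001]]
tilt deg -5.23 shift [0.0006 0.0023] {(0, 3): (-0.69, 20), (2, 3): (0.24, 26), (4, 0): (0.49, 28)}
```

>>> arm_command([
  [[0, 0, 0.3], [0, 0, 0]],
  [[0, 0, 0.3], [0, 0, 0]],
  [[0, 0, 0.1], [0, 0, 0]],
  [[0, 0, 0], [0, 0, 0]],
  [[0, 0, 0], [0, 0, 0]],
])

```text
time: 16.6
eef_pos: [0.5033, 0.2241, 0.0606]
orientation: [-0.0, 0.649, 0.761, -0.0]
contact_force: [0.4, -0.1, -9.1]
width: 0.0595
finger_force: 60.0
```

```bash
python3 plan.py .503 .2235 .0567 9.0
```

```text
t 16.6 pos [0.5033 0.2241 0.0606] yaw 9.05 tilt [-0.03  0.  ] F [ 0.4 -0.1 -9.1] M [-0.04 -0.1  -0.  ] w 59.5 60.0 q [-0.18  0.69 -0.42  1.89  0.45  0.65 -0.72]
0 [[-0.03, -0.02, 0.2], [-0.0, 0.0, 0.001]]
```

>>> arm_command([
  [[0.13, 0, 0], [0, 0, 0]],
  [[0, 0, 0], [0, 0, 0]],
  [[0, 0, 0], [0, 0, 0]],
])

```text
time: 16.85
eef_pos: [0.5033, 0.2257, 0.0609]
orientation: [0.0, 0.649, 0.76, -0.001]
contact_force: [0.8, -2.5, -8.3]
width: 0.0597
finger_force: 60.0
```

>>> arm_command([
  [[-0.26, 0, 0], [0, 0, 0]],
  [[0, 0, 0], [0, 0, 0]],
  [[0, 0, 0], [0, 0, 0]],
])

```text
time: 17.1
eef_pos: [0.5039, 0.222, 0.0611]
orientation: [-0.0, 0.649, 0.761, 0.0]
contact_force: [-0.4, 0.6, -8.0]
width: 0.0594
finger_force: 60.0
```

```bash
python3 - <<'E'
from h import *
T=pickle.load(open("cap0.pkl","rb"))["top"]
def inv(u,z):
    f=lambda p:proj(T,[[p[0],p[1],z]])[0]-u
    return least_squares(f,[.5,.2]).x
px=lambda X,Y:np.array([(X+.5)/8-.5+136,(Y+.5)/8-.5+178])
for X,Y in((505,160),(525,278),(712,125),(735,243),(722,184),(510,219)):print(X,Y,inv(px(X,Y),.04).round(4))
# plate corners & holes
print("plate",inv(px(458,115),.006),inv(px(492,350),.006), "screws",*[inv(px(*q),.008).round(4) for q in((482,138),(510,317),(768,90),(795,270))])
E
python3 plan.py .503 .2235 .0567 9.0
```

```text
505 160 [0.5174 0.12  ]
525 278 [0.4744 0.1125]
712 125 [0.5297 0.0445]
735 243 [0.4868 0.0362]
722 184 [0.5082 0.0409]
510 219 [0.4959 0.118 ]
plate [0.53663407 0.14310713] [0.44852913 0.12983461] screws [0.5278 0.1337] [0.4608 0.1228] [0.5452 0.0264] [0.4779 0.0164]
t 17.1 pos [0.5039 0.222  0.0611] yaw 9.05 tilt [ 0.02 -0.05] F [-0.4  0.6 -8. ] M [-0.08 -0.12 -0.05] w 59.4 60.0 q [-0.18  0.69 -0.42  1.9   0.45  0.65 -0.72]
0 [[0.08, -0.03, 0.22], [0.0, -0.001, 0.001]]
```

>>> arm_command([
  [[0.05, 0, 0.2], [0, 0, 0]],
  [[0, 0, 0.05], [0, 0, 0]],
  [[0, 0, 0], [0, 0, 0]],
  [[0, 0, 0], [0, 0, 0]],
])

```text
time: 17.43
eef_pos: [0.5042, 0.2232, 0.0567]
orientation: [0.0, 0.649, 0.761, 0.001]
contact_force: [-1.5, -1.7, 4.5]
width: 0.0595
finger_force: 60.0
```

```bash
python3 plan.py .503 .223 .0567 9.0
```

```text
t 17.43 pos [0.5042 0.2232 0.0567] yaw 9.06 tilt [ 0.07 -0.02] F [-1.5 -1.7  4.5] M [-0.34  0.5  -0.04] w 59.5 60.0 q [-0.18  0.7  -0.41  1.89  0.45  0.64 -0.72]
0 [[0.0, -0.06, -0.0], [0.001, -0.0, 0.001]]
```

>>> arm_command([
  [[0, 0, 0], [0, 0, 0]],
  [[0, 0, 0], [0, 0, 0]],
  [[0, 0, 0], [0, 0, 0]],
  [[0, 0, 0], [0, 0, 0]],
], grip=84)

```text
time: 17.77
eef_pos: [0.504, 0.2228, 0.056]
orientation: [0.0, 0.649, 0.761, 0.0]
contact_force: [-1.1, -0.4, -0.1]
width: 0.0828
finger_force: 0.0
```

>>> arm_command([
  [[0, 0, -0.6], [0, 0, 0]],
  [[0, 0, -0.9], [0, 0, 0]],
  [[0, 0, -0.9], [0, 0, 0]],
  [[0, 0, -0.9], [0, 0, 0]],
  [[0, 0, -0.9], [0, 0, 0]],
])

```text
time: 18.18
eef_pos: [0.5037, 0.2227, 0.1416]
orientation: [0.0, 0.649, 0.761, 0.0]
contact_force: [0.3, 0.1, -0.1]
width: 0.0842
finger_force: 0.0
```

>>> arm_command([
  [[0, 0, -0.9], [0, 0, 0]],
  [[0, 0, -0.5], [0, 0, 0]],
  [[0, 0, 0], [0, 0, 0]],
])

```text
time: 18.43
eef_pos: [0.5051, 0.2234, 0.1706]
orientation: [0.001, 0.649, 0.761, 0.002]
contact_force: [0.8, 0.7, 0.1]
width: 0.0838
finger_force: 0.0
```

```bash
cat > wing.py <<'E'
from refl import *
from cell import manip
import sys
S=manip.capture("scene");T=manip.capture("top");pickle.dump((S,T),open(sys.argv[1]+".pkl","wb"))
z=.006;V=box(.03,.03,z,z+.064);E=lambda V,L:[(V[a],V[b]) for a,b in L]
p0=np.array([.5035,.2235,.158])
for L in([(4,5),(6,7),(7,4),(2,3)],[(6,7),(7,4),(2,3)],[(4,5),(5,6),(7,4),(2,3),(2,6)]):
    r,st=refine(p0,[(S,"sc",E(V,L))],rng=2.5);print("cell",r.round(4),st)
# wing angle by silhouette contrast: maximise mean abs gradient along projected wing top edges
g=cv2.GaussianBlur(S["img"].astype(np.float32).mean(2),(0,0),.7);G=np.hypot(cv2.Sobel(g,5,1,0),cv2.Sobel(g,5,0,1))
W=np.array(box(.026,.0065,z+.069,z+.094));sc=[]
for a in range(0,180,3):
    v=0
    for A,B in((4,5),(5,6),(6,7),(7,4)):
        t=np.linspace(0,1,25)[:,None];u=proj(S,place([p0[0],p0[1],np.radians(a)],W[A]*(1-t)+W[B]*t));v+=map_coordinates(G,[u[:,1],u[:,0]],order=1).mean()
    sc.append((round(v,1),a))
print(sorted(sc)[-6:])
a=sorted(sc)[-1][1];o=(150,165);k=7;r=cv2.resize(S["img"][o[1]:o[1]+80,o[0]:o[0]+60,::-1],None,fx=k,fy=k,interpolation=cv2.INTER_CUBIC);q=r.copy()
draw(q,S,place([p0[0],p0[1],np.radians(a)],W),(0,0,255),k,o);cv2.imwrite(f"pics/{sys.argv[1]}.png",np.hstack([r[:,:380],q[:,:420]]))
E
python3 plan.py .503 .223 .17 9.0; python3 wing.py w1
```

```text
t 18.43 pos [0.5051 0.2234 0.1706] yaw 9.04 tilt [ 0.25 -0.07] F [0.8 0.7 0.1] M [ 0.01 -0.09 -0.02] w 83.8 0.0 q [-0.11  0.53 -0.51  1.85  0.34  0.85 -0.63]
0 [[-0.0, -0.1, 0.03], [0.003, -0.001, 0.0]]
cell [0.5017 0.2316 0.1567] {('sc', 0): (np.float64(-0.53), 3), ('sc', 1): (np.float64(0.68), 22), ('sc', 2): (np.float64(-0.09), 8), ('sc', 3): (np.float64(-0.72), 23)}
cell [0.5021 0.2312 0.1313] {('sc', 0): (np.float64(0.75), 20), ('sc', 1): (np.float64(0.02), 6), ('sc', 2): (np.float64(-0.62), 23)}
cell [0.5041 0.2268 0.238 ] {('sc', 0): (np.float64(-0.62), 4), ('sc', 1): (np.float64(0.17), 9), ('sc', 2): (np.float64(1.4), 4), ('sc', 3): (np.float64(-0.13), 24), ('sc', 4): (np.float64(0.89), 7)}
[(np.float32(922.1), 99), (np.float32(922.3), 84), (np.float32(947.9), 96), (np.float32(958.9), 87), (np.float32(973.2), 93), (np.float32(978.1), 90)]
```

View pics/w1.png

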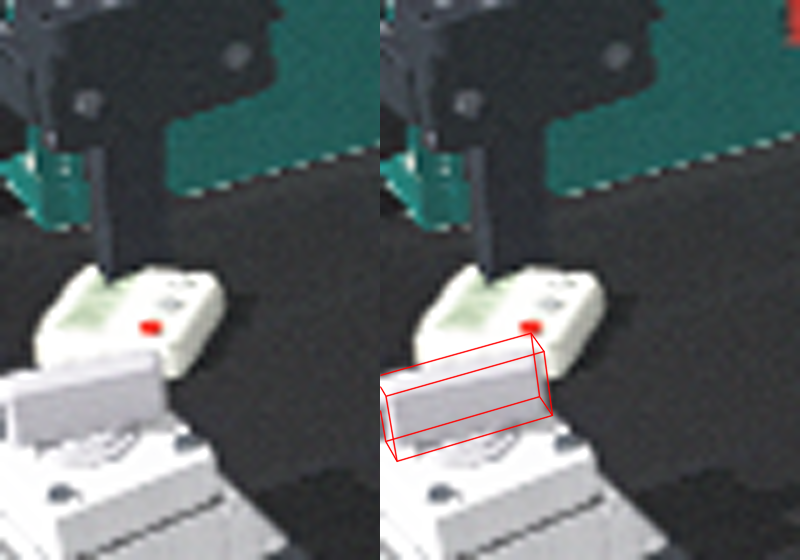

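```bash
python3 - <<'E'
from h import *
S,T=pickle.load(open("w1.pkl","rb"))
px=lambda L:(np.array(L)+.5)/7-.5+(150,165)
for z in(.006,):
    W=box(.026,.0065,z+.069,z+.094)
    # wing x ~ +y world: front (-x world) face is wing +y; left end = +x
    x,e=fit([(S,[W[0],W[3]],px([(18,445),(165,412)]))],[.503,.223,np.radians(85)]);print(x,np.degrees(x[2]),e.round(2))
    f=lambda a:proj(S,place([.504,.223,np.radians(a)],[W[0],W[3]]))
    for a in(78,81,84,87,90):u=f(a);print(a,((u[0]-u[1])[1]/(u[0]-u[1])[0]).round(3),((u-(150,165)+.5)*7).round(0).tolist())
c=S["img"];print(c[:5,:5].mean())
E
```

```text
[0.5093578  0.22190341 1.46127672] 83.72498891840975 [-0.84  0.22  0.87 -0.3 ]
78 -0.176 [[11.0, 452.0], [173.0, 424.0]]
81 -0.205 [[12.0, 454.0], [174.0, 421.0]]
84 -0.234 [[14.0, 456.0], [174.0, 419.0]]
87 -0.264 [[16.0, 458.0], [174.0, 417.0]]
90 -0.295 [[18.0, 460.0], [173.0, 414.0]]
178.70666666666668
```

>>> arm_command([
  [[0, 0, 0], [0, 0, -0.05]],
  [[0, 0, 0], [0, 0, -0.073]],
  [[0, 0, 0], [0, 0, -0.073]],
  [[0, 0, 0], [0, 0, -0.073]],
  [[0, 0, 0], [0, 0, -0.073]],
], grip=45)

```text
time: 18.95
eef_pos: [0.5029, 0.2222, 0.1665]
orientation: [-0.001, 0.421, 0.907, -0.001]
contact_force: [-0.2, -1.1, -0.3]
width: 0.0528
finger_force: 0.0
```

>>> arm_command([
  [[0, 0, 0], [0, 0, -0.073]],
  [[0, 0, 0], [0, 0, -0.073]],
  [[0, 0, 0], [0, 0, -0.073]],
  [[0, 0, 0], [0, 0, -0.073]],
  [[0, 0, 0], [0, 0, -0.073]],
])

```text
time: 19.37
eef_pos: [0.5029, 0.2222, 0.1665]
orientation: [-0.001, 0.148, 0.989, -0.001]
contact_force: [0.7, -0.6, 0.5]
width: 0.045
finger_force: 0.0
```

>>> arm_command([
  [[0, 0, 0], [0, 0, -0.073]],
  [[0, 0, 0], [0, 0, -0.073]],
  [[0, 0, 0], [0, 0, -0.073]],
  [[0, 0, 0], [0, 0, -0.073]],
  [[0, 0, 0], [0, 0, -0.073]],
])

```text
time: 19.78
eef_pos: [0.5029, 0.2222, 0.1665]
orientation: [-0.001, -0.138, 0.99, -0.0]
contact_force: [-0.8, 0.1, -0.2]
width: 0.045
finger_force: 0.0
```

>>> arm_command([
  [[0, 0, 0], [0, 0, -0.073]],
  [[0, 0, 0], [0, 0, -0.073]],
  [[0, 0, 0], [0, 0, -0.073]],
  [[0, 0, 0], [0, 0, -0.073]],
  [[0, 0, 0], [0, 0, -0.073]],
])

```text
time: 20.2
eef_pos: [0.503, 0.2222, 0.1665]
orientation: [-0.001, -0.412, 0.911, 0.0]
contact_force: [-0.8, -1.1, -0.1]
width: 0.045
finger_force: 0.0
```

```bash
python3 plan.py .504 .223 .12 172.5
```

```text
t 20.2 pos [0.503  0.2222 0.1665] yaw 138.71 tilt [ 0.11 -0.08] F [-0.8 -1.1 -0.1] M [ 0.13 -0.12 -0.01] w 45.0 0.0 q [ 0.23  0.72 -1.02  1.83  0.72  1.02  1.33]
0 [[-0.01, -0.0, 0.47], [0.0, -0.0, -0.075]]
1 [[-0.01, -0.0, 0.47], [0.0, -0.0, -0.075]]
2 [[-0.01, -0.01, 0.47], [0.0, -0.0, -0.075]]
3 [[-0.01, -0.01, 0.47], [0.0, -0.0, -0.075]]
4 [[-0.01, -0.01, 0.47], [0.0, -0.0, -0.075]]
```

>>> arm_command([
  [[0, 0, 0.45], [0, 0, -0.075]],
  [[0, 0, 0.45], [0, 0, -0.075]],
  [[0, 0, 0.45], [0, 0, -0.075]],
  [[0, 0, 0.45], [0, 0, -0.075]],
  [[0, 0, 0.3], [0, 0, -0.07]],
])

```text
time: 20.62
eef_pos: [0.5026, 0.2221, 0.1237]
orientation: [-0.001, -0.656, 0.755, 0.001]
contact_force: [0.1, -0.3, 0.2]
width: 0.045
finger_force: 0.0
```

>>> arm_command([
  [[0, 0, 0], [0, 0, 0]],
  [[0, 0, 0], [0, 0, 0]],
  [[0, 0, 0], [0, 0, 0]],
])

```text
time: 20.87
eef_pos: [0.5034, 0.2227, 0.1257]
orientation: [-0.0, -0.653, 0.758, 0.0]
contact_force: [0.2, -0.5, 0.8]
width: 0.0452
finger_force: 0.0
```

```bash
python3 plan.py .504 .223 .089 172.5
```

```text
t 20.87 pos [0.5034 0.2227 0.1257] yaw 171.51 tilt [0.05 0.01] F [ 0.2 -0.5  0.8] M [ 0.11 -0.03  0.01] w 45.2 0.0 q [ 0.26  0.84 -1.08  1.85  0.88  1.02  1.79]
0 [[-0.01, -0.01, 0.92], [0.0, 0.0, -0.006]]
1 [[-0.01, -0.01, 0.92], [0.0, 0.0, -0.006]]
```

>>> arm_command([
  [[0, 0, 0.6], [0, 0, -0.01]],
  [[0, 0, 0.6], [0, 0, 0]],
  [[0, 0, 0.55], [0, 0, 0]],
  [[0, 0, 0], [0, 0, 0]],
  [[0, 0, 0], [0, 0, 0]],
])

```text
time: 21.28
eef_pos: [0.5031, 0.2223, 0.0899]
orientation: [-0.001, -0.66, 0.751, 0.0]
contact_force: [0.2, 0.6, 0.4]
width: 0.0454
finger_force: 0.0
```

>>> arm_command([
  [[0, 0, 0], [0, 0, 0]],
  [[0, 0, 0], [0, 0, 0]],
  [[0, 0, 0], [0, 0, 0]],
  [[0, 0, 0], [0, 0, 0]],
  [[0, 0, 0], [0, 0, 0]],
], grip=5, squeeze=40)

```text
time: 21.7
eef_pos: [0.5038, 0.2226, 0.0912]
orientation: [0.0, -0.66, 0.751, -0.0]
contact_force: [-3.1, 0.1, 1.7]
width: 0.0137
finger_force: 1.5
```

>>> arm_command([
  [[0, 0, 0], [0, 0, 0]],
  [[0, 0, 0], [0, 0, 0]],
  [[0, 0, 0], [0, 0, 0]],
])

```text
time: 21.95
eef_pos: [0.5036, 0.2226, 0.0911]
orientation: [-0.0, -0.66, 0.751, -0.0]
contact_force: [-1.9, -0.8, 3.8]
width: 0.0125
finger_force: 40.0
```

```bash
python3 plan.py .504 .223 .089 172.5
```

```text
t 21.95 pos [0.5036 0.2226 0.0911] yaw 172.58 tilt [ 0.01 -0.01] F [-1.9 -0.8  3.8] M [-0.08  0.31 -0.05] w 12.5 40.0 q [ 0.23  0.88 -1.04  1.87  0.93  0.98  1.78]
0 [[-0.02, -0.02, 0.11], [0.0, -0.0, 0.001]]
```

>>> arm_command([
  [[0, 0, 0], [0, 0, 0.04]],
  [[0, 0, 0], [0, 0, 0.06]],
  [[0, 0, 0], [0, 0, 0.06]],
  [[0, 0, 0], [0, 0, 0.06]],
  [[0, 0, 0], [0, 0, 0.06]],
])

```text
time: 22.37
eef_pos: [0.5034, 0.2233, 0.0911]
orientation: [0.0, -0.478, 0.878, 0.001]
contact_force: [-1.3, 2.2, 2.2]
width: 0.0126
finger_force: 40.0
```

```bash
python3 plan.py .504 .223 .089 172.5|head -1
```

```text
t 22.37 pos [0.5034 0.2233 0.0911] yaw 147.17 tilt [0.03 0.06] F [-1.3  2.2  2.2] M [0.39 0.28 0.15] w 12.6 40.0 q [ 0.19  0.84 -0.96  1.87  0.87  0.92  1.38]
```

>>> arm_command([
  [[0, 0, 0], [0, 0, 0.07]],
  [[0, 0, 0], [0, 0, 0.07]],
  [[0, 0, 0], [0, 0, 0.07]],
  [[0, 0, 0], [0, 0, 0.07]],
  [[0, 0, 0], [0, 0, 0.07]],
])

```text
time: 22.78
eef_pos: [0.5027, 0.2245, 0.0911]
orientation: [-0.0, -0.222, 0.975, 0.002]
contact_force: [-3.6, 3.8, 1.8]
width: 0.0126
finger_force: 40.0
```

>>> arm_command([
  [[0, 0, 0], [0, 0, 0.07]],
  [[0, 0, 0], [0, 0, 0.07]],
  [[0, 0, 0], [0, 0, 0]],
])

```text
time: 23.03
eef_pos: [0.5025, 0.2249, 0.0912]
orientation: [-0.0, -0.114, 0.993, 0.002]
contact_force: [-4.6, 4.8, 1.9]
width: 0.0128
finger_force: 40.0
```

```bash
python3 plan.py .504 .223 .089 172.5|head -1
```

```text
t 23.03 pos [0.5025 0.2249 0.0912] yaw 103.09 tilt [0.15 0.11] F [-4.6  4.8  1.9] M [ 1.07  0.8  -0.08] w 12.8 40.0 q [ 0.09  0.76 -0.81  1.87  0.73  0.83  0.7 ]
```

>>> arm_command([
  [[0.06, 0.1, 0], [0, 0, 0.04]],
  [[0, 0, 0], [0, 0, 0.04]],
  [[0, 0, 0], [0, 0, 0.04]],
])

```text
time: 23.28
eef_pos: [0.5022, 0.2256, 0.0912]
orientation: [0.0, -0.021, 1.0, 0.001]
contact_force: [-0.4, 2.6, 0.1]
width: 0.0126
finger_force: 40.0
```

```bash
python3 plan.py .504 .223 .089 172.5|head -1
```

```text
t 23.28 pos [0.5022 0.2256 0.0912] yaw 92.41 tilt [0.07 0.14] F [-0.4  2.6  0.1] M [ 0.69 -0.03  0.11] w 12.6 40.0 q [ 0.06  0.74 -0.77  1.88  0.7   0.81  0.53]
```

>>> arm_command([
  [[0, 0.05, 0], [0, 0, 0.04]],
  [[0, 0, 0], [0, 0, 0.04]],
  [[0, 0, 0], [0, 0, 0.04]],
])

```text
time: 23.53
eef_pos: [0.5022, 0.2262, 0.0911]
orientation: [0.0, 0.073, 0.997, 0.001]
contact_force: [0.0, 2.0, 0.3]
width: 0.0128
finger_force: 40.0
```

```bash
python3 plan.py .504 .223 .089 172.5|head -1
```

```text
t 23.53 pos [0.5022 0.2262 0.0911] yaw 81.59 tilt [0.05 0.11] F [0.  2.  0.3] M [ 0.46 -0.09  0.13] w 12.8 40.0 q [ 0.03  0.73 -0.73  1.88  0.66  0.8   0.37]
```

>>> arm_command([
  [[0, 0, 0], [0, 0, 0.04]],
  [[0, 0, 0], [0, 0, 0.04]],
])

```text
time: 23.7
eef_pos: [0.5022, 0.2266, 0.0912]
orientation: [0.0, 0.136, 0.991, 0.001]
contact_force: [0.4, 3.0, -0.8]
width: 0.0125
finger_force: 40.0
```

```bash
python3 plan.py .504 .223 .089 172.5|head -1
```

```text
t 23.7 pos [0.5022 0.2266 0.0912] yaw 74.4 tilt [0.09 0.14] F [ 0.4  3.  -0.8] M [ 0.58 -0.16  0.18] w 12.5 40.0 q [ 0.02  0.72 -0.7   1.88  0.64  0.78  0.26]
```

>>> arm_command([
  [[0, 0.05, 0], [0, 0, 0.04]],
  [[0, 0, 0], [0, 0, 0.04]],
])

```text
time: 23.87
eef_pos: [0.5024, 0.227, 0.0911]
orientation: [0.0, 0.198, 0.98, 0.001]
contact_force: [-0.7, 1.0, 1.5]
width: 0.0124
finger_force: 40.0
```

```bash
python3 plan.py .504 .223 .089 172.5|head -1
```

```text
t 23.87 pos [0.5024 0.227  0.0911] yaw 67.19 tilt [0.04 0.07] F [-0.7  1.   1.5] M [ 0.34 -0.02  0.17] w 12.4 40.0 q [-0.01  0.71 -0.67  1.88  0.61  0.77  0.16]
```

>>> arm_command([
  [[0, 0, 0], [0, 0, 0.04]],
  [[0, 0, 0], [0, 0, 0.04]],
])

```text
time: 24.03
eef_pos: [0.5026, 0.2273, 0.0912]
orientation: [0.0, 0.259, 0.966, 0.001]
contact_force: [0.4, 2.2, -1.2]
width: 0.0126
finger_force: 40.1
```

```bash
python3 plan.py .504 .223 .089 172.5|head -1
```

```text
t 24.03 pos [0.5026 0.2273 0.0912] yaw 60.01 tilt [0.07 0.12] F [ 0.4  2.2 -1.2] M [ 0.48 -0.19  0.35] w 12.6 40.1 q [-0.03  0.7  -0.64  1.88  0.59  0.76  0.05]
```

>>> arm_command([
  [[0, 0, 0], [0, 0, 0.035]],
  [[0, 0, 0], [0, 0, 0.035]],
])

```text
time: 24.2
eef_pos: [0.5027, 0.2275, 0.0912]
orientation: [0.0, 0.311, 0.95, 0.001]
contact_force: [1.1, 2.4, -1.8]
width: 0.0124
finger_force: 40.2
```

```bash
python3 plan.py .504 .223 .089 172.5|head -1
```

```text
t 24.2 pos [0.5027 0.2275 0.0912] yaw 53.77 tilt [0.09 0.16] F [ 1.1  2.4 -1.8] M [ 0.55 -0.41  0.43] w 12.4 40.2 q [-0.04  0.69 -0.62  1.88  0.57  0.75 -0.04]
```

Bitten at about 0.35, now 0.43 N·m. Another 8° should give about 0.55.

>>> arm_command([
  [[0, 0.02, 0], [0, 0, 0.03]],
  [[0, 0, 0], [0, 0, 0.03]],
  [[0, 0, 0], [0, 0, 0.03]],
])

```text
time: 24.45
eef_pos: [0.503, 0.2279, 0.0912]
orientation: [0.0, 0.377, 0.926, 0.001]
contact_force: [1.6, 2.8, -0.8]
width: 0.0125
finger_force: 40.3
```

```bash
for i in 1 2 3; do python3 plan.py .504 .223 .089 172.5|head -1; done
```

```text
t 24.45 pos [0.503  0.2279 0.0912] yaw 45.71 tilt [0.1  0.16] F [ 1.6  2.8 -0.8] M [ 0.51 -0.29  0.52] w 12.5 40.3 q [-0.07  0.68 -0.58  1.88  0.54  0.74 -0.16]
t 24.45 pos [0.503  0.2279 0.0912] yaw 45.71 tilt [0.1  0.16] F [ 1.6  2.8 -0.8] M [ 0.51 -0.29  0.52] w 12.5 40.3 q [-0.07  0.68 -0.58  1.88  0.54  0.74 -0.16]
t 24.45 pos [0.503  0.2279 0.0912] yaw 45.71 tilt [0.1  0.16] F [ 1.6  2.8 -0.8] M [ 0.51 -0.29  0.52] w 12.5 40.3 q [-0.07  0.68 -0.58  1.88  0.54  0.74 -0.16]
```

Torque is 0.52 N·m. Next: how far did the cell turn in the slot? I'll compare its front bottom edge with the picture taken at release.

```bash
cat > yaw.py <<'E'
from h import *
from scipy.ndimage import map_coordinates
from cell import manip
import sys
def line(S,p,L,sgn=1):  # returns fitted world yaw/offset of -x bottom edge and top edge
    g=S["img"].astype(float).mean(2);t=np.linspace(.04,.96,45)[:,None];P=place(p,np.array(L[0])*(1-t)+np.array(L[1])*t);u=proj(S,P)
    n=np.array([0,1.]);s=np.arange(-4,4.01,.1);q=u[:,None]+s[None,:,None]*n
    I=map_coordinates(g,[q[...,1],q[...,0]],order=1);G=-(I[:,6:]-I[:,:-6])*sgn;off=s[3:-3][G.argmax(1)];ok=G.max(1)>15
    m=np.median(off[ok]);ok&=abs(off-m)<2.5
    W=[]
    for (ux,uy),o in zip(u[ok],off[ok]):
        W.append(least_squares(lambda a:proj(S,[[a[0],a[1],P[0,2]]])[0]-(ux,uy+o),[.48,.22]).x)
    W=np.array(W);k=np.polyfit(W[:,1],W[:,0],1)
    for _ in range(3):
        r=W[:,0]-np.polyval(k,W[:,1]);k=np.polyfit(W[abs(r)<.0015][:,1],W[abs(r)<.0015][:,0],1)
    return -np.degrees(np.arctan(k[0])),np.polyval(k,.223),int((abs(r)<.0015).sum())
V=box(.03,.03,.006,.07)
S0,_=pickle.load(open("w1.pkl","rb"));S1=manip.capture("scene");pickle.dump(S1,open(sys.argv[1]+".pkl","wb"))
for nm,S in(("ref",S0),("now",S1)):print(nm,"bottom",line(S,[.5035,.2235,.157],(V[2],V[3])))
E
python3 yaw.py y1
```

```text
ref bottom (np.float64(9.281501078878296), np.float64(0.47554997937311005), 34)
now bottom (np.float64(3.1402602045078893), np.float64(0.4773580034345211), 31)
```

>>> arm_command([
  [[0, 0, 0], [0, 0, -0.022]],
  [[0, 0, 0], [0, 0, -0.022]],
  [[0, 0, 0], [0, 0, -0.022]],
  [[0, 0, 0], [0, 0, 0]],
])

```text
time: 24.83
eef_pos: [0.5026, 0.2272, 0.0911]
orientation: [-0.0, 0.328, 0.945, 0.001]
contact_force: [0.0, 1.5, 2.0]
width: 0.0128
finger_force: 40.0
```

```bash
python3 plan.py .504 .223 .089 172.5|head -1; python3 yaw.py y2
```

```text
t 24.83 pos [0.5026 0.2272 0.0911] yaw 51.76 tilt [0.07 0.05] F [0.  1.5 2. ] M [ 0.36 -0.   -0.04] w 12.8 40.0 q [-0.05  0.69 -0.61  1.88  0.56  0.75 -0.07]
ref bottom (np.float64(9.281501078878296), np.float64(0.47554997937311005), 34)
now bottom (np.float64(6.866405105300592), np.float64(0.47648197547153925), 39)
```

>>> arm_command([
  [[0, 0, 0], [0, 0, -0.013]],
  [[0, 0, 0], [0, 0, -0.012]],
  [[0, 0, 0], [0, 0, 0]],
])

```text
time: 25.13
eef_pos: [0.5026, 0.2269, 0.0911]
orientation: [-0.0, 0.309, 0.951, 0.0]
contact_force: [-1.9, 2.2, 3.8]
width: 0.0126
finger_force: 40.0
```

```bash
python3 plan.py .504 .223 .089 172.5|head -1; python3 yaw.py y3
```

```text
t 25.13 pos [0.5026 0.2269 0.0911] yaw 53.95 tilt [0.03 0.02] F [-1.9  2.2  3.8] M [ 0.51  0.12 -0.09] w 12.6 40.0 q [-0.04  0.69 -0.62  1.88  0.57  0.75 -0.04]
ref bottom (np.float64(9.281501078878296), np.float64(0.47554997937311005), 34)
now bottom (np.float64(7.790789339532851), np.float64(0.4762943681783776), 37)
```

>>> arm_command([
  [[0, 0, 0], [0, 0, -0.015]],
  [[0, 0, 0], [0, 0, 0]],
  [[0, 0, 0], [0, 0, 0]],
])

```text
time: 25.43
eef_pos: [0.5026, 0.2268, 0.0911]
orientation: [0.0, 0.299, 0.954, 0.0]
contact_force: [-1.8, 2.0, 5.2]
width: 0.0128
finger_force: 40.0
```

```bash
python3 plan.py .504 .223 .089 172.5|head -1; python3 yaw.py y4; python3 - <<'E'
from h import *
from scipy.ndimage import map_coordinates
S0,_=pickle.load(open("w1.pkl","rb"));S1=pickle.load(open("y4.pkl","rb"))
p=[.5035,.2235,.157]
P=place(p,[[-.03,-.03,z] for z in np.linspace(.05,.067,12)])
for S in(S0,S1):
    g=S["img"].astype(float).mean(2);u=proj(S,P);s=np.arange(-6,6.01,.1)
    I=map_coordinates(g,[u[:,1][:,None]+0*s,u[:,0][:,None]+s],order=1);G=I[:,:-6]-I[:,6:];o=s[3:-3][G.argmax(1)];print(np.round(o,1),np.median(o))
print("px per mm y",(proj(S0,P+[0,.001,0])-proj(S0,P)).mean(0),"per deg",(proj(S0,place([.5035,.2235,.157+.01745],[[-.03,-.03,.06]]))-proj(S0,place(p,[[-.03,-.03,.06]]))))
E
```

```text
t 25.43 pos [0.5026 0.2268 0.0911] yaw 55.23 tilt [0.02 0.02] F [-1.8  2.   5.2] M [ 0.52  0.21 -0.05] w 12.8 40.0 q [-0.04  0.69 -0.62  1.88  0.57  0.76 -0.02]
ref bottom (np.float64(9.281501078878296), np.float64(0.47554997937311005), 34)
now bottom (np.float64(7.120937860110282), np.float64(0.47651875439162356), 37)
[-1.9  2.   2.1  1.3  1.4  0.4 -0.6 -0.3 -0.5 -0.5 -0.1 -1.2] -0.2000000000000206
[ 3.1  2.   2.1  1.1  1.3  0.4  0.4 -0.4 -0.5 -0.5 -1.2 -1.2] 0.39999999999997726
px per mm y [-0.41341206  0.12775534] per deg [[ 0.08751156 -0.18536112]]
```

The cell is back to within about 2° of square, but the tool turned more than the cell did. I'll verify the tightness by turning clockwise again, then square the cell by its faces.

>>> arm_command([
  [[0, 0, -0.05], [0, 0, 0.03]],
  [[0, 0, 0], [0, 0, 0.03]],
  [[0, 0, 0], [0, 0, 0.025]],
])

```text
time: 25.73
eef_pos: [0.5035, 0.2272, 0.0916]
orientation: [0.001, 0.362, 0.932, 0.001]
contact_force: [3.2, 5.3, -6.1]
width: 0.0128
finger_force: 40.3
```

```bash
python3 plan.py .504 .223 .089 172.5|head -1; python3 yaw.py y5
```

```text
t 25.73 pos [0.5035 0.2272 0.0916] yaw 47.51 tilt [0.08 0.19] F [ 3.2  5.3 -6.1] M [ 1.15 -0.89  0.48] w 12.8 40.3 q [-0.06  0.68 -0.59  1.88  0.54  0.74 -0.13]
ref bottom (np.float64(9.281501078878296), np.float64(0.47554997937311005), 34)
now bottom (np.float64(3.6612971268526167), np.float64(0.47836166774699845), 33)
```

>>> arm_command([
  [[0, 0, 0], [0, 0, 0.015]],
  [[0, 0, 0], [0, 0, 0.01]],
])

```text
time: 25.95
eef_pos: [0.5036, 0.2273, 0.0916]
orientation: [0.001, 0.38, 0.925, 0.001]
contact_force: [3.4, 5.3, -4.7]
width: 0.0125
finger_force: 40.3
```

```bash
python3 plan.py .504 .223 .089 172.5|head -1; python3 yaw.py y6
```

```text
t 25.95 pos [0.5036 0.2273 0.0916] yaw 45.36 tilt [0.08 0.2 ] F [ 3.4  5.3 -4.7] M [ 1.16 -0.9   0.51] w 12.5 40.3 q [-0.07  0.68 -0.58  1.88  0.54  0.74 -0.16]
ref bottom (np.float64(9.281501078878296), np.float64(0.47554997937311005), 34)
now bottom (np.float64(3.1713176189384016), np.float64(0.478925622106632), 30)
```

Same angle, same torque (0.51 N·m), so the plug is snug. I'll release the wing and go up.

>>> arm_command([
  [[0, 0, 0], [0, 0, 0]],
  [[0, 0, 0], [0, 0, 0]],
  [[0, 0, 0], [0, 0, 0]],
], grip=45)

```text
time: 26.25
eef_pos: [0.5023, 0.2252, 0.0914]
orientation: [-0.0, 0.38, 0.925, -0.001]
contact_force: [-0.1, -0.7, 0.6]
width: 0.0307
finger_force: 0.0
```

>>> arm_command([
  [[0, 0, -0.5], [0, 0, 0]],
  [[0, 0, -0.9], [0, 0, 0]],
  [[0, 0, -0.9], [0, 0, 0]],
  [[0, 0, -0.9], [0, 0, 0]],
  [[0, 0, -0.5], [0, 0, 0.05]],
])

```text
time: 26.67
eef_pos: [0.5031, 0.2264, 0.1683]
orientation: [0.001, 0.416, 0.909, 0.001]
contact_force: [0.7, -0.2, 0.8]
width: 0.045
finger_force: 0.0
```

>>> arm_command([
  [[0, 0, 0], [0, 0, 0.07]],
  [[0, 0, 0], [0, 0, 0.07]],
  [[0, 0, 0], [0, 0, 0.07]],
  [[0, 0, 0], [0, 0, 0.07]],
  [[0, 0, 0], [0, 0, 0.07]],
], grip=88)

```text
time: 27.08
eef_pos: [0.5025, 0.2261, 0.1666]
orientation: [0.0, 0.65, 0.76, -0.0]
contact_force: [-0.1, -0.5, 0.1]
width: 0.0762
finger_force: 0.0
```

>>> arm_command([
  [[0, 0, 0], [0, 0, 0]],
  [[0, 0, 0], [0, 0, 0]],
  [[0, 0, 0], [0, 0, 0]],
])

```text
time: 27.33
eef_pos: [0.5025, 0.2263, 0.1662]
orientation: [0.0, 0.646, 0.763, -0.0]
contact_force: [-0.4, -0.0, -0.1]
width: 0.088
finger_force: 0.0
```

```bash
python3 plan.py .5035 .2235 .057 9; python3 yaw.py y7
```

```text
t 27.33 pos [0.5025 0.2263 0.1662] yaw 9.49 tilt [-0.    0.01] F [-0.4 -0.  -0.1] M [-0.03 -0.14  0.  ] w 88.0 0.0 q [-0.12  0.54 -0.51  1.85  0.34  0.84 -0.63]
0 [[-0.02, 0.0, 0.91], [-0.0, 0.0, 0.001]]
1 [[-0.02, 0.0, 0.91], [-0.0, 0.0, 0.001]]
2 [[-0.02, 0.0, 0.91], [-0.0, 0.0, 0.001]]
3 [[-0.02, 0.0, 0.91], [-0.0, 0.0, 0.001]]
4 [[-0.02, 0.0, 0.91], [-0.0, 0.0, 0.001]]
5 [[-0.02, 0.0, 0.91], [-0.0, 0.0, 0.001]]
ref bottom (np.float64(9.281501078878296), np.float64(0.47554997937311005), 34)
now bottom (np.float64(4.164420125611884), np.float64(0.4781668045397866), 32)
```

>>> arm_command([
  [[-0.05, 0, 0.7], [0, 0, 0.003]],
  [[-0.05, 0, 0.9], [0, 0, 0.003]],
  [[-0.02, 0, 0.9], [0, 0, 0]],
  [[0, 0, 0.9], [0, 0, 0]],
  [[0, 0, 0.9], [0, 0, 0]],
])

```text
time: 27.8
eef_pos: [0.503, 0.2239, 0.0792]
orientation: [-0.0, 0.65, 0.76, 0.0]
contact_force: [0.4, 0.7, 1.2]
width: 0.0881
finger_force: 0.0
```

>>> arm_command([
  [[0, 0, 0.7], [0, 0, 0]],
  [[0, 0, 0.35], [0, 0, 0]],
  [[0, 0, 0], [0, 0, 0]],
  [[0, 0, 0], [0, 0, 0]],
])

```text
time: 28.13
eef_pos: [0.503, 0.2243, 0.0591]
orientation: [-0.0, 0.651, 0.759, -0.0]
contact_force: [-0.2, 0.9, -0.1]
width: 0.0884
finger_force: 0.0
```

```bash
python3 plan.py .5035 .2235 .058 9
```

```text
t 28.13 pos [0.503  0.2243 0.0591] yaw 8.82 tilt [-0.01 -0.01] F [-0.2  0.9 -0.1] M [-0.   -0.13  0.04] w 88.4 0.0 q [-0.18  0.7  -0.42  1.89  0.45  0.64 -0.73]
0 [[-0.04, 0.02, 0.05], [-0.0, -0.0, -0.002]]
```

>>> arm_command([
  [[0, 0, 0], [0, 0, -0.002]],
  [[0, 0, 0], [0, 0, 0]],
  [[0, 0, 0], [0, 0, 0]],
  [[0, 0, 0], [0, 0, 0]],
  [[0, 0, 0], [0, 0, 0]],
], grip=50, squeeze=25)

```text
time: 28.55
eef_pos: [0.5045, 0.2247, 0.0598]
orientation: [0.001, 0.65, 0.76, 0.002]
contact_force: [4.9, 0.7, 1.2]
width: 0.0606
finger_force: 24.4
```

>>> arm_command([
  [[0, 0, 0], [0, 0, 0]],
  [[0, 0, 0], [0, 0, 0]],
  [[0, 0, 0], [0, 0, 0]],
])

```text
time: 28.8
eef_pos: [0.5045, 0.2248, 0.0597]
orientation: [0.001, 0.65, 0.76, 0.002]
contact_force: [5.3, 1.9, 4.7]
width: 0.0605
finger_force: 24.4
```

```bash
python3 plan.py .5035 .2235 .058 9|head -1; python3 yaw.py y8
```

```text
t 28.8 pos [0.5045 0.2248 0.0597] yaw 8.94 tilt [ 0.18 -0.05] F [5.3 1.9 4.7] M [ 0.13 -1.09  0.02] w 60.5 24.4 q [-0.18  0.7  -0.42  1.89  0.45  0.64 -0.72]
ref bottom (np.float64(9.281501078878296), np.float64(0.47554997937311005), 34)
now bottom (np.float64(6.443366071896747), np.float64(0.4763079889705937), 33)
```

>>> arm_command([
  [[-0.04, 0.04, 0], [0, 0, 0]],
  [[-0.04, 0, 0], [0, 0, 0]],
  [[0, 0, 0], [0, 0, 0]],
  [[0, 0, 0], [0, 0, 0]],
], squeeze=60)

```text
time: 29.18
eef_pos: [0.5046, 0.2247, 0.0597]
orientation: [-0.0, 0.649, 0.76, 0.002]
contact_force: [4.1, 4.0, 4.6]
width: 0.0603
finger_force: 58.9
```

```bash
python3 plan.py .5035 .2235 .058 9|head -1; python3 yaw.py y9
```

```text
t 29.18 pos [0.5046 0.2247 0.0597] yaw 9.01 tilt [ 0.13 -0.16] F [4.1 4.  4.6] M [ 0.76 -0.6  -0.05] w 60.3 58.9 q [-0.18  0.7  -0.42  1.89  0.45  0.64 -0.72]
ref bottom (np.float64(9.281501078878296), np.float64(0.47554997937311005), 34)
now bottom (np.float64(6.4173483234143), np.float64(0.4763843089440221), 34)
```

>>> arm_command([
  [[0.06, 0, 0], [0, 0, -0.02]],
  [[0, 0, 0], [0, 0, -0.015]],
  [[0, 0, 0], [0, 0, 0]],
  [[0, 0, 0], [0, 0, 0]],
])

```text
time: 29.57
eef_pos: [0.5038, 0.2253, 0.0597]
orientation: [-0.0, 0.628, 0.778, 0.001]
contact_force: [1.3, 2.4, 7.9]
width: 0.06
finger_force: 58.7
```

```bash
python3 plan.py .5035 .2235 .058 9|head -1; python3 yaw.py y10
```

```text
t 29.57 pos [0.5038 0.2253 0.0597] yaw 12.17 tilt [ 0.06 -0.1 ] F [1.3 2.4 7.9] M [ 0.45 -0.19  0.06] w 60.0 58.7 q [-0.17  0.7  -0.43  1.89  0.46  0.65 -0.68]
ref bottom (np.float64(9.281501078878296), np.float64(0.47554997937311005), 34)
now bottom (np.float64(7.827429430427605), np.float64(0.4758573922623141), 37)
```

>>> arm_command([
  [[0, 0, 0], [0, 0, 0]],
  [[0, 0, 0], [0, 0, 0]],
  [[0, 0, 0], [0, 0, 0]],
  [[0, 0, 0], [0, 0, 0]],
], grip=86)

```text
time: 29.95
eef_pos: [0.5028, 0.2232, 0.0583]
orientation: [-0.0, 0.629, 0.778, -0.001]
contact_force: [-0.0, 0.7, -0.1]
width: 0.0842
finger_force: 0.0
```

>>> arm_command([
  [[0, 0, -0.7], [0, 0, 0]],
  [[0, 0, -0.9], [0, 0, 0]],
  [[0, 0, -0.9], [0, 0, 0]],
  [[0, 0, -0.9], [0, 0, 0]],
  [[0, 0, -0.9], [0, 0, 0]],
])

```text
time: 30.37
eef_pos: [0.5031, 0.2234, 0.1453]
orientation: [-0.0, 0.629, 0.778, -0.001]
contact_force: [0.5, -0.6, -0.3]
width: 0.0859
finger_force: 0.0
```

>>> arm_command([
  [[0, 0, -0.9], [0, 0, 0]],
  [[0, 0, 0], [0, 0, 0]],
  [[0, 0, 0], [0, 0, 0]],
])

```text
time: 30.62
eef_pos: [0.5039, 0.2237, 0.1632]
orientation: [0.0, 0.629, 0.778, 0.0]
contact_force: [0.2, -0.0, -0.5]
width: 0.0862
finger_force: 0.0
```

```bash
python3 plan.py .5035 .2235 .058 9|head -1; python3 yaw.py y11; python3 - <<'E'
from h import *
S0,_=pickle.load(open("w1.pkl","rb"));S1=pickle.load(open("y11.pkl","rb"));S2=pickle.load(open("y7.pkl","rb"))
from yaw import line
E
cat > yaw2.py <<'E'
# image-to-image shift of patches of the cell (phase of template) between ref (square) and later pictures
from h import *
S0,_=pickle.load(open("w1.pkl","rb"))
pts={"L-top":[.03,.03,.06],"F-top-L":[-.03,.03,.066],"F-top-R":[-.03,-.03,.066],"F-bot-L":[-.03,.03,.008],"F-bot-R":[-.03,-.03,.008]}
for nm in("y7","y11"):
    S1=pickle.load(open(nm+".pkl","rb"));r={}
    for k,P in pts.items():
        u=proj(S0,place([.5035,.2235,.157],[P]))[0].round().astype(int);h=7
        t=cv2.resize(S0["img"][u[1]-h:u[1]+h+1,u[0]-h:u[0]+h+1],None,fx=6,fy=6,interpolation=cv2.INTER_CUBIC);R_=13
        b=cv2.resize(S1["img"][u[1]-R_:u[1]+R_+1,u[0]-R_:u[0]+R_+1],None,fx=6,fy=6,interpolation=cv2.INTER_CUBIC)
        m=cv2.matchTemplate(b,t,cv2.TM_CCOEFF_NORMED);_,v,_,l=cv2.minMaxLoc(m);r[k]=(round(l[0]/6-6,2),round(l[1]/6-6,2),round(v,2))
    # predicted shifts per (dx mm, dy mm, dyaw deg), LSQ
    A=[];B=[]
    for k,P in pts.items():
        f=lambda q:proj(S0,place(q,[P]))[0];q=np.array([.5035,.2235,.157]);J=np.stack([(f(q+d)-f(q)) for d in np.diag([.001,.001,np.pi/180])],1)
        if r[k][2]>.9:A.append(J);B.append(r[k][:2])
    x,res,_,_=np.linalg.lstsq(np.vstack(A),np.hstack(B),rcond=None);print(nm,r,"dx mm,dy mm,dyaw deg",x.round(2),res)
E
python3 yaw2.py
```

```text
t 30.62 pos [0.5039 0.2237 0.1632] yaw 12.09 tilt [0.04 0.01] F [ 0.2 -0.  -0.5] M [-0.06 -0.05  0.03] w 86.2 0.0 q [-0.1   0.54 -0.52  1.85  0.35  0.84 -0.59]
ref bottom (np.float64(9.281501078878296), np.float64(0.47554997937311005), 34)
now bottom (np.float64(7.848344516364036), np.float64(0.4757740391466026), 34)
y7 {'L-top': (0.33, -0.67, 0.96), 'F-top-L': (-1.67, -0.5, 0.85), 'F-top-R': (-0.67, 0.0, 0.96), 'F-bot-L': (-0.5, -0.17, 0.89), 'F-bot-R': (-0.5, 0.17, 0.97)} dx mm,dy mm,dyaw deg [ 1.61  0.02 -2.6 ] [0.12925905]
y11 {'L-top': (0.0, 0.5, 0.96), 'F-top-L': (-0.67, 0.0, 0.91), 'F-top-R': (-0.17, 0.33, 0.97), 'F-bot-L': (-0.33, 0.17, 0.96), 'F-bot-R': (-0.17, 0.0, 0.99)} dx mm,dy mm,dyaw deg [-0.42  0.64 -0.4 ] [0.40548468]Traceback (most recent call last):
  File "<stdin>", line 3, in <module>
  File "yaw.py", line 18, in <module>
    S0,_=pickle.load(open("w1.pkl","rb"));S1=manip.capture("scene");pickle.dump(S1,open(sys.argv[1]+".pkl","wb"))
                                                                                        ~~~~~~~~^^^
IndexError: list index out of range
```

The cell is within about 1° and 1 mm of its original square placing. The plug is snug and the gripper is clear, so I'm handing in.

```bash
python3 -c "
from cell import manip
print(manip.sign_off())"
```

```text
the job is handed in; nothing more can be done
None
```

I've handed the job in: the cell stands in the nest, about 1° from square and within 1 mm of where I first set it, and the plug is snug at about 0.52 N·m. It was set down and regripped once after tilting in the gripper on the first try, and squared by its faces again after tightening, which had turned it about 6° in the slot.

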